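# Set a batch tipper's sensor with a gauge blade and run one batch through it

## Task

Set the batch tipper's proximity sensor: take the gauge blade out of its stand, lower it between the bucket's side and the sensor's nose until its shoulders sit on the fork, slide the sensor up snug against the blade, then draw the blade out without shifting the sensor and put it back in the stand. After that, put collet nuts into the bucket until it tips over by itself (never push it over) and dumps the batch into its bin, and put the nuts left over into the plywood tray. Swing the empty bucket back upright onto its stop, and leave the hex key, pencil and spanner alone.

Things in the scene. Friction and masses are not known exactly. Their poses are not given: they have to be found in the camera images.
- tipper: batch tipper, fixed to the bench: dark steel base plate 335 mm long, two grey cheek plates (134 mm over their outsides, 178 mm high) carrying the bucket's pivot, a grey bin, and at the right (-y) an aluminium bracket with the sensor. Origin on the bench below the pivot; x from the beam end (nearest the robot) to bucket and bin, y left along the axle, z up
- pivot (a point): middle of the bucket's pivot axle, 150 mm above the bench; axes as the tipper's
- gap (a point): on the outer face of the bucket's right side, midway between the fork's arms in x, at the height of their tops (188 mm above the bench, 8 mm above the bucket's rim); axes as the tipper's. The gap runs from here to the sensor's flat nose at y = -(sensor joint), so its middle is at y = -(sensor joint)/2. The nose is 18 mm across, its axis 28 mm below this point
- fork (a point): between the tops of the bracket's two aluminium fork arms, which bound the gap in x: 34 mm clear between them, each 12 mm wide, 41 mm long (y), starting 3 mm from the bucket's side. The blade goes down between them, its shoulders rest on their tops. Axes as the tipper's
- sensor (a joint): gap in m between the bucket's side and the sensor's nose. The sensor (steel barrel in a black clamp block 30 mm wide, 34 mm high) slides along the tipper's y with about 4 N of friction and stays where it is left; starts at 9.5 to 13.5 mm, travel 0 to 25 mm; pushing it from behind along the tipper's +y closes the gap
- sensor_back (a point): centre of the rear end of the sensor's barrel (18 mm across), the place to push, 160 mm above the bench, 4 mm behind the clamp block; nothing stands behind it but the bracket's table, whose top lies 17 mm lower and reaches up to 13 mm farther back. Axes as the tipper's
- blade: steel gauge blade: flat blade 30 mm wide (its x), 6 mm thick (its y), 45 mm long (down, -z) with a chamfered tip, under a ribbed grip head 46 mm wide (x), 14 mm thick (y), 24 mm high. Origin at the middle of the head's underside, level with the shoulders; z points up through the head. Either face may face the bucket. 120 g
- blade_tip (a point): middle of the blade's lower end, 45 mm below the blade's origin
- stand: oak block 80 x 50 x 55 mm (x, y, z) fixed to the bench, with a slot 33 mm (x) by 9 mm (y), 50 mm deep, in the middle of its top, in which the blade stands, shoulders on the block. Origin at the centre of its underside
- bucket (a joint): tilt of the bucket in rad: 0 upright on its stop, growing as it tips away from the beam end, 1.45 fully tipped. The counterweight keeps it at 0 until two to four nuts lie in it (it varies); then it falls over by itself and stays tipped. Turned back to below about 0.7 it drops on to its stop by itself
- bucket_in (a point): middle of the bucket's floor inside, 85 mm in front of the pivot and 9 mm below it; moves with the bucket. Inside 84 mm wide (y), from 38 mm behind this point (rear wall) to 41 mm in front (open lip; the floor rises at 20 degrees from 3 mm in front on); side and rear walls 39 mm high
- counterweight (a point): top of the steel counterweight, a cylinder 32 mm across and 44 mm high on the beam (16 mm wide, ends 118 mm behind the pivot), 85 to 95 mm behind the pivot, 52 mm above it. With the bucket tipped the beam stands upright and this top faces the bin: pushing it level towards the beam end, 50 to 60 mm above the pivot, rights the bucket
- tray: shallow open plywood tray 100 x 90 x 28 mm (x, y, z), walls 6 mm, fixed to the bench, for the nuts left over. Origin at the centre of its underside
- bin (a point): middle of the bin's floor; inside 207 mm (x) by 104 mm (y), walls 41 mm high above this floor, 91 mm at the far end. Axes as the tipper's
- nut0: steel collet nut, one of four to six alike lying on the bench to the right, 60 g: 28 mm (x) by 24 mm (y) hexagon 14 mm high, with a round collar to 24 mm. Origin at the centre of its underside, z up
- nut1: steel collet nut, one of four to six alike lying on the bench to the right, 60 g: 28 mm (x) by 24 mm (y) hexagon 14 mm high, with a round collar to 24 mm. Origin at the centre of its underside, z up
- nut2: steel collet nut, one of four to six alike lying on the bench to the right, 60 g: 28 mm (x) by 24 mm (y) hexagon 14 mm high, with a round collar to 24 mm. Origin at the centre of its underside, z up
- nut3: steel collet nut, one of four to six alike lying on the bench to the right, 60 g: 28 mm (x) by 24 mm (y) hexagon 14 mm high, with a round collar to 24 mm. Origin at the centre of its underside, z up
- nut4: steel collet nut, one of four to six alike lying on the bench to the right, 60 g: 28 mm (x) by 24 mm (y) hexagon 14 mm high, with a round collar to 24 mm. Origin at the centre of its underside, z up
- nut5: steel collet nut, one of four to six alike lying on the bench to the right, 60 g: 28 mm (x) by 24 mm (y) hexagon 14 mm high, with a round collar to 24 mm. Origin at the centre of its underside, z up
- hex_key: black L-shaped hex key, 31 x 85 mm, lying on the bench; bystander
- pencil_0: red carpenter's pencil, 146 mm, lying on the bench; bystander
- spanner_a: open-ended spanner, 147 mm, lying on the bench; bystander

How it is judged:
By the outcome, as a careful person would: the job done as asked, in the order asked, and still so for the second after the job is handed in, with the robot touching nothing.
Of nut0, nut1, nut2, nut3, nut4, nut5 only 4 to 6 are there at a start; the rules pass over those that are not, and their reading is None.
At some moment in a run one of nut0, nut1, nut2, nut3, nut4, nut5 may be knocked a few centimetres aside while the robot is not near it.
It also fails if it takes over 210 s, if anything falls off the work surface, if the arm or the gripper's body presses on something with over 40 N, if the wrist force passes 120 N, or if a joint passes its speed limit or range.

## Robot

A 6-joint arm with a two-finger parallel gripper is mounted at the origin on a cart in front of the work surface, level with it; the furniture and walls round the work are solid. World frame = base frame: x ahead of the robot, y to its left, z up, the work surface at z = 0. Lengths are in mm, angles in rad, forces in N, time in s.
With the tool pointing down it reaches from about 350 to 875 mm from the base axis. Payload 4.2 kg.
Tool frame: the origin (TCP) lies at the very end of the fingers, on their centre line; the grasp point (between the pads) lies arm.grip_point_offset behind it (arm.grip_point_offset is the distance from the TCP to the grasp point, in mm); z points along the fingers, y is the line along which they close (so a half turn about z gives the same grasp; the last joint's range is limited). The gripper opens to 85 mm and grips with 20 to 120 N. Pads are 22 mm wide; open, the fingers measure 114 mm over their backs; the gripper's body (76 mm by 85 mm) begins 54 mm behind the grasp point. The pads swing forward as they close: fully open they stand 13 mm farther back than shut.
Start: joints at [1.503, 0.385, 0.008, 0, -1.194, -0.259], TCP at [200.601, 591.911, 231.312] pointing down, gripper open.
Joint ranges: [-3.14, 3.14], [-1.21, 2.06], [-1.07, 1.41], [-3.16, 2.05], [-2.99, -0.16], [-3.1, 3.1]. Speed limits (rad/s): [2.79, 2.79, 3.14, 3.14, 3.14, 3.14].

## Interface

Orientations are given as a unit quaternion [x, y, z, w].
In Python, from bench import arm, cams, ticket gives the robot as it stands.
- The arm moves only by the tool servo_tool, never from a script. Its argument "commands" is a list that holds one entry, the list of rows, each a list of 7 numbers: the closure in counts, from 0 (fully open) to 255 (shut), then the shift along the tool's x, y, z in m, then the turn, a rotation vector about the tool's x, y, z in degrees. In form: [[[grip, x, y, z, ax, ay, az], ...]]. A call has 1 to 10 rows; each row shifts and turns the commanded pose from where the row before left it, along the tool's axes as they then stand; what a row does not reach is not made up. A row lasts 1/12 s, in which the tool goes at most 41.7 mm and 7.16 degrees, less where a joint would pass 70% of its speed; a pose out of reach is approached as far as the arm can. A call with a gripper value outside its range is refused whole. The fingers move at their own pace and stop on an object; the grip force is fixed at half the most. Time passes only in rows, so rows that do not move let the fingers close. It gives the time, the measured TCP pose, the force, the opening and the grip force at its end, in the units of the state.
- arm.read_state(): the state, without advancing time (a new reading comes with each control period).
- cams.get_image(name): name is "scene" or "top" or "wrist"; returns a dict with "frame" (480x640x3 uint8, blue, green, red), "K" (3x3 intrinsics, pixels), "T" (4x4, takes a point from camera to world coordinates). Camera axes: x right, y up, looking along -z (the intrinsics and any distortion apply to the point x, -y, -z); pixel columns grow to the right and rows downward; lengths in mm; the calibration is good to about 2 mm. A picture is of the moment at which its call begins. There is no depth.
- ticket.job_done(): hands the job in; it is judged then, once.
The state is a dict: "clock": time; "joints": joint angles; "joint_vel": joint speeds; "joint_efforts": joint torques, N m; "position": TCP position; "ee_rot": TCP orientation; "contact_force": force on the tool from outside, world axes, zero at the start; "wrist_torque": the same for the moment, N m; "gripper_width": finger opening in mm; "grasp_force": force on a finger pad.
Only numpy, scipy, OpenCV 4.12 (cv2) and the standard library are available. Lean on these libraries where they do the work, as an engineer would, in place of code of your own. Each camera call takes 0.05 s, during which the arm holds its last target. There are 200 camera calls.

## Working session

There is one attempt and no reset: what is moved stays moved. The work goes in short steps, Python scripts to look and compute and a tool call to move; the robot and the scene stay as the last step left them, time stands still between calls to the robot, and variables do not carry over. Pictures are saved under pics/ and viewed, at most 14 in all, crops included, and the job is handed in when it is done.

Besides the shell and the picture viewer there is one more tool, called after "Call:" as name([rows], argument=value, ...), one row to a line, values as JSON. servo_tool: Moves the arm, as the interface text tells. Its arguments: {"type":"object","properties":{"commands":{"type":"array","items":{"type":"array","items":{"type":"array","items":{"type":"number"}}}}},"required":["commands"]}

```bash
mkdir -p pics; ls
python3 - <<'E'
from bench import arm,cams,ticket
import cv2,numpy as np
for n in ("scene","top"):
    d=cams.get_image(n); cv2.imwrite(f"pics/{n}0.png",d["frame"]); np.savez(f"pics/{n}0.npz",**d)
    print(n,d["K"].round(1).tolist(),d["T"].round(3).tolist(),[k for k in d])
print(arm.read_state(),arm.grip_point_offset)
E
```

```text
pics
scene [[577.6, 0.0, 314.6], [0.0, 577.6, 239.3], [0.0, 0.0, 1.0]] [[0.985, -0.142, 0.096, 615.315], [0.17, 0.755, -0.633, -828.097], [0.018, 0.64, 0.768, 921.357], [0.0, 0.0, 0.0, 1.0]] ['frame', 'K', 'T']
top [[456.6, 0.0, 324.7], [0.0, 456.6, 239.6], [0.0, 0.0, 1.0]] [[0.008, 0.987, -0.16, 407.662], [-1.0, 0.012, 0.024, -153.892], [0.025, 0.16, 0.987, 993.102], [0.0, 0.0, 0.0, 1.0]] ['frame', 'K', 'T']
{'clock': 0.1, 'joints': array([ 1.50261381e+00,  3.85448220e-01,  6.75141522e-03, -4.54059624e-04,
       -1.19401568e+00, -2.58589937e-01]), 'joint_vel': array([ 6.57406541e-04, -2.49759086e-03,  3.74355521e-03,  1.13785371e-03,
       -1.45255543e-05,  2.14614301e-04]), 'joint_efforts': array([ 9.06387959e-04, -3.93317056e+01,  1.88929081e+01,  4.19794276e+00,
       -2.59431559e-03,  6.66743077e-06]), 'position': array([200.43353026, 591.4237588 , 230.3428003 ]), 'ee_rot': array([ 9.86668038e-01, -1.62742803e-01, -1.18993972e-04,  9.73799355e-04]), 'contact_force': array([ 0.02181678,  0.20366763, -0.15538393]), 'wrist_torque': array([-0.03940585,  0.03076277, -0.01406286]), 'grasp_force': 0.0, 'gripper_width': 85.69999336982455} 18.700000000000003
```

View pics/scene0.png

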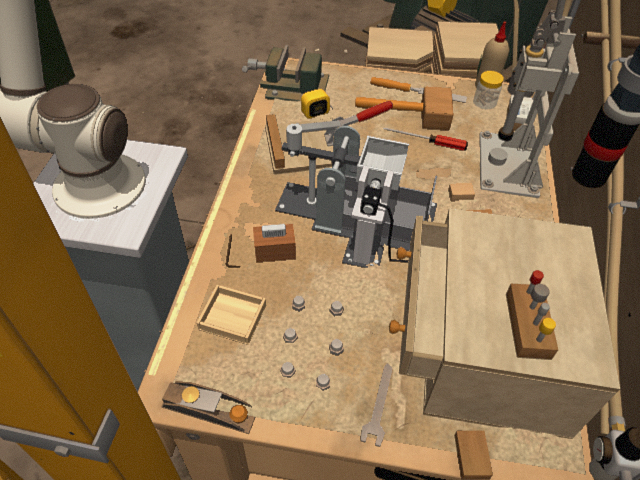

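View pics/top0.png

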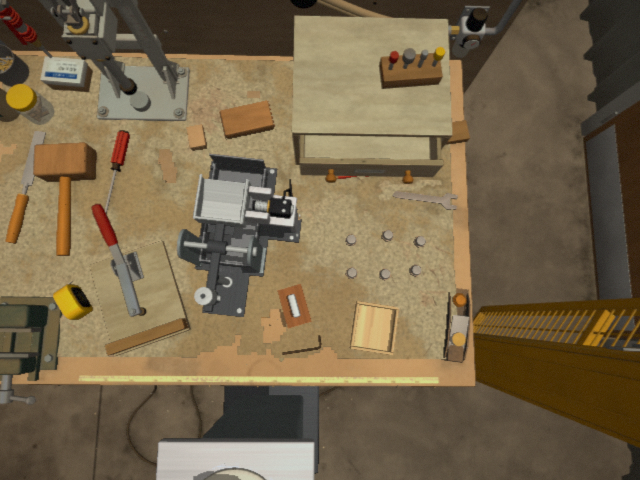

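The scene shows six nuts (top view around (350–420, 235–275)), the stand at (294,305), the tray at (374,328), and the tipper around (235,235) with its sensor at (280,208). Next I'll zoom in.

```bash
cat > h.py <<'E'
import numpy as np,cv2
from bench import arm,cams,ticket
from scipy.spatial.transform import Rotation as R
def ray(d,p):
    K,T=d["K"],d["T"]; v=np.linalg.inv(K)@np.array([p[0],p[1],1.]); v=T[:3,:3]@np.array([v[0],-v[1],-v[2]])
    return T[:3,3],v/np.linalg.norm(v)
def onz(d,p,z):
    o,v=ray(d,p); return o+v*(z-o[2])/v[2]
def tri(d1,p1,d2,p2):
    o1,v1=ray(d1,p1);o2,v2=ray(d2,p2)
    s=np.linalg.lstsq(np.c_[v1,-v2],o2-o1,rcond=None)[0]
    a,b=o1+s[0]*v1,o2+s[1]*v2; return (a+b)/2,np.linalg.norm(a-b)
def proj(d,P):
    T=d["T"]; c=T[:3,:3].T@(np.array(P,float)-T[:3,3]); q=d["K"]@np.array([c[0],-c[1],-c[2]]); return q[:2]/q[2]
def tool():
    s=arm.read_state(); return s["position"],R.from_quat(s["ee_rot"])
def to(P,yaw=None):
    "shift in tool axes (m) to world TCP P, tool-down; yaw=world angle of tool y axis (deg)"
    p,r=tool(); print("pos",p.round(1),"rotdeg x,y axes",np.degrees(np.arctan2(r.as_matrix()[1,:2],r.as_matrix()[0,:2])).round(2),"tilt",r.as_matrix()[:,2].round(4))
    print("shift m",(r.inv().apply(np.array(P,float)-p)/1000).round(4))
    if yaw is not None:
        y=np.radians(yaw); Y=np.array([np.cos(y),np.sin(y),0]);Z=np.array([0,0,-1.]);X=np.cross(Y,Z)
        print("turn deg",np.degrees((r.inv()*R.from_matrix(np.c_[X,Y,Z])).as_rotvec()).round(2))
def snap(n,name):
    d=cams.get_image(n); cv2.imwrite(f"pics/{name}.png",d["frame"]); np.savez(f"pics/{name}.npz",**d); return d
def load(name): return dict(np.load(f"pics/{name}.npz"))
def crop(d,x0,y0,w,h,f,name): cv2.imwrite(f"pics/{name}.png",cv2.resize(d["frame"][y0:y0+h,x0:x0+w],None,fx=f,fy=f,interpolation=cv2.INTER_CUBIC))
E
python3 - <<'E'
from h import *
t,s=load("top0"),load("scene0")
crop(t,170,145,200,150,4,"tz"); crop(s,220,120,200,150,4,"sz")
f=t["frame"]; hsv=cv2.cvtColor(f,cv2.COLOR_BGR2HSV)
def show(nm,m,box,d,z,amin):
    x0,y0,x1,y1=box; mm=np.zeros_like(m); mm[y0:y1,x0:x1]=m[y0:y1,x0:x1]
    n,_,st,c=cv2.connectedComponentsWithStats(mm)
    for i in range(1,n):
        if st[i,4]>amin: print(nm,c[i].round(1),st[i,4],onz(d,c[i],z).round(1))
show("nutT",cv2.inRange(hsv,(0,0,60),(180,45,255)),(335,220,440,290),t,14,15)
hs=cv2.cvtColor(s["frame"],cv2.COLOR_BGR2HSV)
show("nutS",cv2.inRange(hs,(0,0,60),(180,45,255)),(270,285,360,400),s,12,15)
m=cv2.inRange(hsv,(5,100,60),(15,200,160)); mm=np.zeros_like(m); mm[280:332,270:318]=m[280:332,270:318]
c=max(cv2.findContours(mm,0,2)[0],key=cv2.contourArea); r=cv2.minAreaRect(c); print("stand",r)
for b in cv2.boxPoints(r): print(b,onz(t,b,55).round(1))
E
```

```text
nutT [350.7 239.8] 30 [ 567. -234.   14.]
nutT [419.4 242. ] 25 [ 564.  -384.3   14. ]
nutT [413.8 269.3] 21 [ 504.2 -370.4   14. ]
nutT [384.2 274.4] 25 [ 492.4 -306.1   14. ]
nutS [299.  303.1] 29 [ 499.5 -236.8   12. ]
nutS [337.  308.7] 24 [ 571.7 -236.1   12. ]
nutS [290.5 335.1] 41 [ 497.5 -306.9   12. ]
nutS [336.7 346.8] 36 [ 582.8 -315.6   12. ]
nutS [288.8 370.2] 31 [ 508.2 -375.3   12. ]
nutS [322.8 382.6] 30 [ 569.6 -387.7   12. ]
stand ((293.4056396484375, 305.6697998046875), (39.697200775146484, 25.68642234802246), 74.05460357666016)
[275.60376 290.1132 ] [454.5 -77.1  55. ]
[300.30188 283.0566 ] [ 469.3 -127.2   55. ]
[311.20752 321.2264 ] [ 392.6 -150.5   55. ]
[286.5094 328.283 ] [ 378.2 -100.9   55. ]
```

View pics/tz.png

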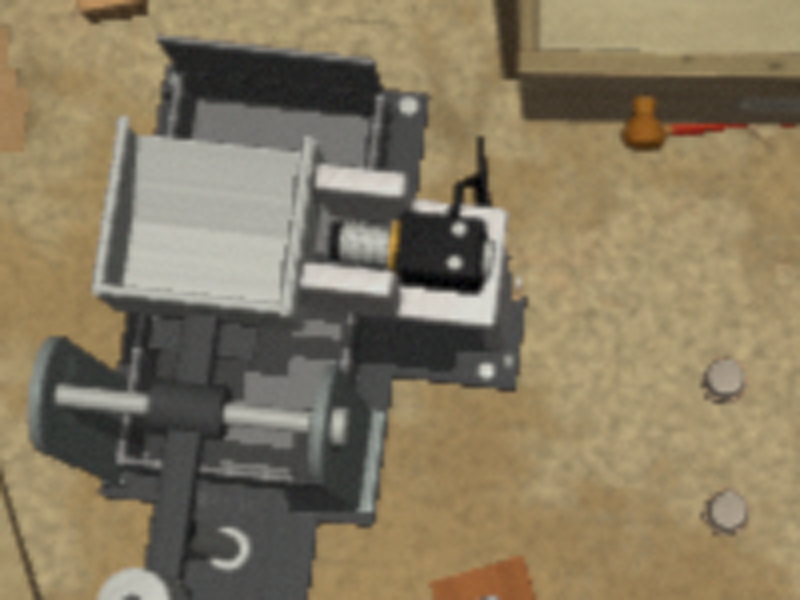

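View pics/sz.png

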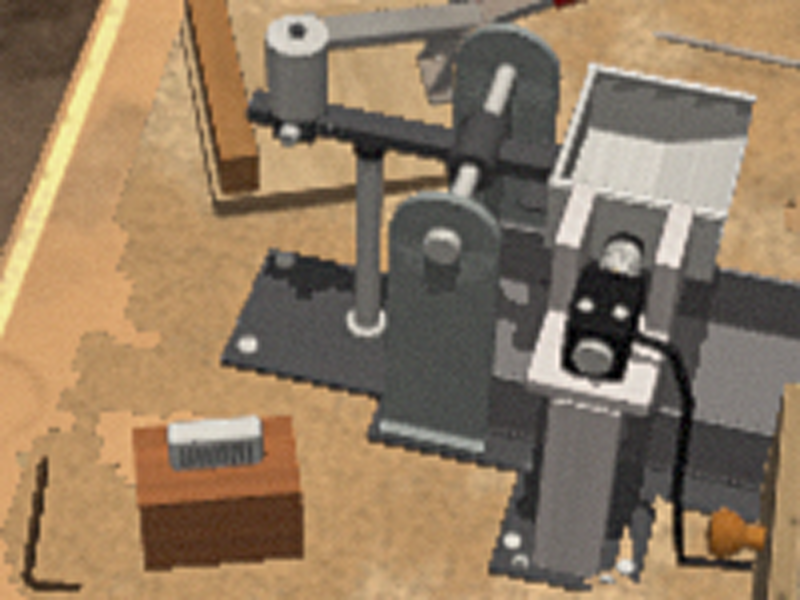

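Top view zoom: fork arm tops are at zoom pixels (317–405, 168–198) and (303–393, 264–297), and the bucket rim runs (100–315, 120–313). The blade sits in the stand, and the beam's counterweight is at about (135,590). Now I'll turn these into poses.

Run:
```python
from h import *
t,s=load("top0"),load("scene0")
T=lambda x,y:((x+.5)/4-.5+170,(y+.5)/4-.5+145); S=lambda x,y:((x+.5)/4-.5+220,(y+.5)/4-.5+120)
for n,p in dict(farTL=(317,168),farTR=(405,173),farBR=(403,198),farBL=(315,193),nrTL=(303,264),nrTR=(393,272),nrBR=(390,297),nrBL=(300,289)).items(): print(n,onz(t,T(*p),188).round(1))
for n,p in dict(rimRfar=(316,140),rimRnear=(296,313),rimLfar=(120,118),rimLnear=(93,290)).items(): print(n,onz(t,T(*p),180).round(1))
for n,a,b in [("axleR",(346,428),(442,246)),("cwtop",(135,594),(297,32)),("hub L/axle left",(58,393),(507,70)),("back",(490,262),(592,358))]: print(n,tri(t,T(*a),s,S(*b)))
print("bladehead top",onz(t,(294,305),79).round(1), tri(t,(294,305),s,S(215,432)))
# blade head top contour in top
f=t["frame"];hsv=cv2.cvtColor(f,cv2.COLOR_BGR2HSV);m=cv2.inRange(hsv,(0,0,130),(180,60,255));mm=np.zeros_like(m);mm[285:325,280:308]=m[285:325,280:308]
c=max(cv2.findContours(mm,0,2)[0],key=cv2.contourArea);r=cv2.minAreaRect(c);print(r,[onz(t,b,79).round(1).tolist() for b in cv2.boxPoints(r)])
# tray floor, scene nuts
m=cv2.inRange(hsv,(10,60,150),(30,200,255));mm=np.zeros_like(m);mm[295:360,345:402]=m[295:360,345:402]
c=max(cv2.findContours(mm,0,2)[0],key=cv2.contourArea);r=cv2.minAreaRect(c);print("tray",r,[onz(t,b,28).round(1).tolist() for b in cv2.boxPoints(r)])
to((424,-114,160),107)
```

```text
farTL [634.1 -34.9 188. ]
farTR [632.4 -74.7 188. ]
farBR [620.7 -74.1 188. ]
farBL [622.4 -34.4 188. ]
nrTL [589.5 -30.1 188. ]
nrTR [586.4 -70.6 188. ]
nrBR [574.9 -69.5 188. ]
nrBL [578.  -29.2 188. ]
rimRfar [649.6 -32.8 180. ]
rimRnear [568.6 -26.6 180. ]
rimLfar [658.6  57.1 180. ]
rimLnear [577.9  65.  180. ]
axleR (array([522.00538452, -46.65782098, 151.60717905]), np.float64(3.6115124000356977))
cwtop (array([439.70721991,  33.30098785, 203.82412892]), np.float64(2.1730921029944446))
hub L/axle left (array([535.88314594,  86.50257483, 151.24276113]), np.float64(1.6601440157089924))
back (array([ 600.19923506, -112.03696552,  158.53699572]), np.float64(3.822858774161315))
bladehead top [ 424.3 -116.1   79. ] (array([ 425.24141772, -115.69109462,   74.98288054]), np.float64(1.7960453469738173))
((293.7452697753906, 305.3584899902344), (22.801851272583008, 7.005387783050537), 74.05460357666016) [[443.1, -102.4, 79.0], [447.1, -115.6, 79.0], [404.2, -128.8, 79.0], [400.3, -115.6, 79.0]]
tray ((373.0, 327.0), (64.0, 56.0), 90.0) [[447.0, -220.7, 28.0], [448.1, -339.0, 28.0], [316.9, -336.6, 28.0], [316.2, -220.9, 28.0]]
pos [200.4 591.4 230.3] rotdeg x,y axes [ -18.73 -108.73] tilt [-6.0e-04 -1.9e-03 -1.0e+00]
shift m [0.4383 0.5961 0.0715]
turn deg [ 4.0000e-02 -1.4000e-01  1.4427e+02]
```

Tipper yaw is about −5°, the gap point about (607,−29), the stand at (424,−115) with yaw 17°, and the counterweight at (440,33). I'll move over the stand.

Call:
servo_tool([
  [[0,0.0243,0.0331,0,0,0,0],[0,0.0243,0.0331,0,0,0,0],[0,0.0243,0.0331,0,0,0,0],[0,0.0243,0.0331,0,0,0,0],[0,0.0243,0.0331,0,0,0,0],[0,0.0243,0.0331,0,0,0,0],[0,0.0243,0.0331,0,0,0,0],[0,0.0243,0.0331,0,0,0,0],[0,0.0243,0.0331,0,0,0,0],[0,0,0,0,0,0,0]],
])

```text
clock: 0.93
position: [311.8, 233.7, 230.9]
ee_rot: [0.986, -0.165, -0.001, 0.001]
contact_force: [1.1, -0.2, 0.1]
gripper_width: 85.2
grasp_force: 0.0
```

Call:
servo_tool([
  [[0,0.0243,0.0331,0,0,0,0],[0,0.0243,0.0331,0,0,0,0],[0,0.0243,0.0331,0,0,0,0],[0,0.0243,0.0331,0,0,0,0],[0,0.0243,0.0331,0,0,0,0],[0,0.0243,0.0331,0,0,0,0],[0,0.0243,0.0331,0,0,0,0],[0,0.0243,0.0331,0,0,0,0],[0,0.0243,0.0331,0,0,0,0],[0,0,0,0,0,0,0]],
])

```text
clock: 1.77
position: [424.7, -118.1, 230.8]
ee_rot: [0.986, -0.167, -0.0, 0.001]
contact_force: [0.8, 0.4, 0.6]
gripper_width: 85.6
grasp_force: 0.0
```

Call:
servo_tool([
  [[0,0,0,0,0,0,7],[0,0,0,0,0,0,7],[0,0,0,0,0,0,7],[0,0,0,0,0,0,7],[0,0,0,0,0,0,7],[0,0,0,0,0,0,7],[0,0,0,0,0,0,7],[0,0,0,0,0,0,7],[0,0,0,0,0,0,7],[0,0,0,0,0,0,7]],
])

```text
clock: 2.6
position: [423.4, -112.3, 231.0]
ee_rot: [0.713, -0.701, -0.0, 0.0]
contact_force: [-0.9, -0.5, 0.5]
gripper_width: 85.4
grasp_force: 0.0
```

Call:
servo_tool([
  [[0,0,0,0,0,0,7],[0,0,0,0,0,0,7],[0,0,0,0,0,0,7],[0,0,0,0,0,0,7],[0,0,0,0,0,0,7],[0,0,0,0,0,0,7],[0,0,0,0,0,0,7],[0,0,0,0,0,0,7],[0,0,0,0,0,0,7],[0,0,0,0,0,0,7]],
])

```text
clock: 3.43
position: [423.4, -112.3, 231.0]
ee_rot: [-0.182, 0.983, 0.0, -0.0]
contact_force: [0.5, -0.2, 0.1]
gripper_width: 85.4
grasp_force: 0.0
```

Run:
```python
from h import *
to((424,-115,100),107); print(arm.read_state()["joints"].round(2),arm.read_state()["clock"])
snap("wrist","w1")
```

```text
pos [ 423.4 -112.3  231. ] rotdeg x,y axes [-159.05  110.95] tilt [-8.e-04  2.e-04 -1.e+00]
shift m [ 0.0003 -0.0028  0.131 ]
turn deg [ 0.02 -0.04  3.95]
[ 0.11  0.06 -0.42 -0.   -1.09 -1.32] 3.4333
```

View pics/w1.png

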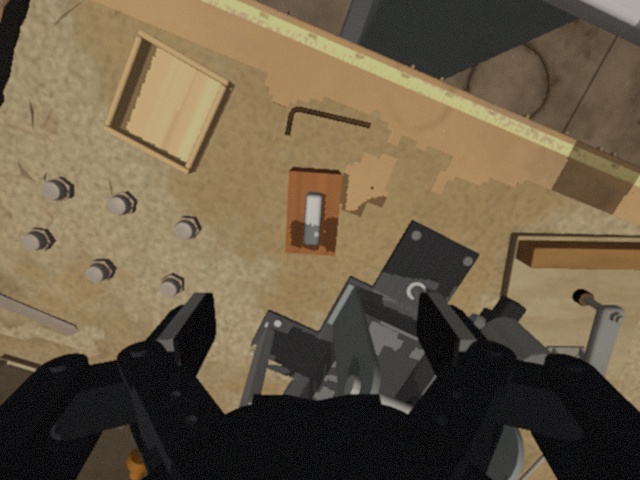

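The wrist view shows the blade head at (313,218) in the stand, with nuts at left and the tray at (170,105). I'll measure the blade and stand in it.

Run:
```python
from h import *
w=load("w1"); hsv=cv2.cvtColor(w["frame"],cv2.COLOR_BGR2HSV)
def rect(m,box,z,nm):
    x0,y0,x1,y1=box; mm=np.zeros_like(m); mm[y0:y1,x0:x1]=m[y0:y1,x0:x1]
    c=max(cv2.findContours(mm,0,2)[0],key=cv2.contourArea);r=cv2.minAreaRect(c)
    P=np.array([onz(w,b,z) for b in cv2.boxPoints(r)]); print(nm,r); print(P.round(1).tolist(),P.mean(0).round(1))
    a,b=P[1]-P[0],P[2]-P[1]; print([np.linalg.norm(v).round(1) for v in(a,b)],[np.degrees(np.arctan2(v[1],v[0])).round(1) for v in(a,b)])
rect(cv2.inRange(hsv,(0,0,110),(180,70,255)),(290,180,335,250),79,"head")
rect(cv2.inRange(hsv,(3,100,40),(13,255,200)),(280,160,345,258),55,"stand")
n,_,st,c=cv2.connectedComponentsWithStats(cv2.inRange(hsv,(0,0,90),(180,50,255))[160:310,:210])
for i in range(1,n):
    if st[i,4]>60: print("nut",c[i]+[0,160],st[i,4],onz(w,c[i]+[0,160],22).round(1))
rect(cv2.inRange(hsv,(10,30,60),(25,200,255)),(100,25,240,175),28,"tray")
for p in [(141,34),(232,86),(189,170),(106,127)]: print("traycorner",onz(w,p,28).round(1))
```

```text
head ((311.9093017578125, 218.8606414794922), (15.631964683532715, 48.02671813964844), 3.814074993133545)
[[447.4, -116.6, 79.0], [405.6, -129.2, 79.0], [401.5, -116.2, 79.0], [443.2, -103.1, 79.0]] [ 424.4 -116.3   79. ]
[np.float64(43.7), np.float64(13.6)] [np.float64(-163.2), np.float64(107.2)]
stand ((313.46209716796875, 211.1448516845703), (53.31959533691406, 85.2643814086914), 3.3664608001708984)
[[470.6, -128.0, 55.0], [391.2, -151.4, 55.0], [376.3, -104.7, 55.0], [454.8, -77.8, 55.0]] [ 423.2 -115.5   55. ]
[np.float64(82.8), np.float64(49.0)] [np.float64(-163.6), np.float64(107.7)]
nut [ 50.66932271 190.2310757 ] 251 [ 505.4 -374.6   22. ]
nut [116.73877551 205.05306122] 245 [ 496.3 -307.8   22. ]
nut [183.13983051 230.04661017] 236 [ 497.7 -236.1   22. ]
nut [ 30.77272727 241.58636364] 220 [ 569.2 -386.    22. ]
nut [ 94.43781095 273.47761194] 201 [ 581.4 -314.9   22. ]
nut [167.85858586 288.35353535] 198 [ 569.8 -234.6   22. ]
tray ((169.5, 99.5), (149.0, 139.0), 90.0)
[[337.4, -352.6, 28.0], [292.8, -236.8, 28.0], [418.7, -197.2, 28.0], [468.7, -327.1, 28.0]] [ 379.4 -278.4   28. ]
[np.float64(124.2), np.float64(131.9)] [np.float64(111.1), np.float64(17.4)]
traycorner [ 331.3 -316.9   28. ]
traycorner [ 343.2 -227.7   28. ]
traycorner [ 432.8 -245.    28. ]
traycorner [ 421.9 -330.4   28. ]
```

Call:
servo_tool([
  [[60,0.0006,-0.0037,0.02,0,0,0],[60,0,0,0.03,0,0,3.9],[60,0,0,0.03,0,0,0],[60,0,0,0.03,0,0,0],[60,0,0,0.03,0,0,0],[60,0,0,0,0,0,0],[60,0,0,0,0,0,0]],
])

```text
clock: 4.07
position: [423.7, -116.4, 90.6]
ee_rot: [-0.152, 0.988, -0.0, -0.002]
contact_force: [0.7, 0.3, 0.7]
gripper_width: 65.3
grasp_force: 0.0
```

Run:
```python
from h import *
to((424.3,-116,57.5),107); print(arm.read_state()["gripper_width"])
```

```text
pos [ 423.7 -116.4   90.6] rotdeg x,y axes [-162.5  107.5] tilt [-3.9e-03 -7.0e-04 -1.0e+00]
shift m [-0.0008  0.0001  0.0331]
turn deg [ 0.03 -0.22  0.5 ]
65.33162617828735
```

Call:
servo_tool([
  [[60,-0.0008,0,0.017,0,0,0.5],[60,0,0,0.016,0,0,0],[60,0,0,0,0,0,0],[255,0,0,0,0,0,0],[255,0,0,0,0,0,0],[255,0,0,0,0,0,0],[255,0,0,0,0,0,0],[255,0,0,0,0,0,0],[255,0,0,0,0,0,0],[255,0,0,0,0,0,0]],
])

```text
clock: 4.9
position: [426.1, -116.2, 59.6]
ee_rot: [-0.147, 0.989, -0.0, 0.001]
contact_force: [-0.9, 0.6, 6.5]
gripper_width: 12.3
grasp_force: 59.7
```

Call:
servo_tool([
  [[255,0,0,0,0,0,0],[255,0,0,0,0,0,0],[255,0,0,0,0,0,0],[255,0,0,0,0,0,0]],
])

```text
clock: 5.23
position: [426.0, -116.2, 59.6]
ee_rot: [-0.147, 0.989, -0.0, 0.001]
contact_force: [-0.5, 1.5, 6.8]
gripper_width: 12.7
grasp_force: 59.7
```

Run:
```python
from h import *
to((424,-116,230),107); print({k:np.round(v,2) for k,v in arm.read_state().items()})
```

```text
pos [ 426.  -116.2   59.6] rotdeg x,y axes [-163.09  106.91] tilt [ 2.2e-03 -1.0e-04 -1.0e+00]
shift m [ 0.0016  0.0006 -0.1704]
turn deg [-0.04  0.12 -0.09]
{'clock': np.float64(5.23), 'joints': array([ 0.1 ,  0.3 , -0.65,  0.  , -0.62, -1.38]), 'joint_vel': array([ 0.,  0., -0.,  0., -0., -0.]), 'joint_efforts': array([-3.200e-01, -2.504e+01,  1.082e+01,  2.360e+00,  3.100e-01,
        1.000e-02]), 'position': array([ 426.04, -116.16,   59.57]), 'ee_rot': array([-0.15,  0.99, -0.  ,  0.  ]), 'contact_force': array([-0.52,  1.47,  6.76]), 'wrist_torque': array([ 0.33,  0.36, -0.05]), 'grasp_force': np.float64(59.66), 'gripper_width': np.float64(12.69)}
```

Call:
servo_tool([
  [[255,0,0,-0.008,0,0,0],[255,0,0,-0.01,0,0,0],[255,0,0,-0.012,0,0,0],[255,0,0,-0.015,0,0,0],[255,0,0,-0.03,0,0,0],[255,0,0,-0.03,0,0,0],[255,0,0,-0.035,0,0,0],[255,0,0,-0.04,0,0,0],[255,0,0,-0.02,0,0,0],[255,0,0,0,0,0,0]],
])

```text
clock: 6.07
position: [427.6, -116.5, 264.3]
ee_rot: [-0.147, 0.989, -0.001, 0.006]
contact_force: [1.3, -0.4, -1.5]
gripper_width: 12.6
grasp_force: 58.7
```

Run:
```python
from h import *
to((600,-25,275),85); print({k:np.round(v,2) for k,v in arm.read_state().items() if "force" in k or "width" in k})
d=snap("scene","s2"); p,_=tool(); q=proj(d,p); x,y=int(q[0]),int(q[1]); print(q)
crop(d,x-100,y-75,200,150,3,"s2c")
```

```text
pos [ 427.6 -116.5  264.3] rotdeg x,y axes [-163.08  106.91] tilt [ 1.190e-02 -4.000e-04 -9.999e-01]
shift m [-0.1917  0.0373 -0.0087]
turn deg [-0.09  0.68 21.92]
{'contact_force': array([ 1.28, -0.43, -1.5 ]), 'grasp_force': np.float64(58.73), 'gripper_width': np.float64(12.61)}
[269.09734873 155.683225  ]
```

View pics/s2c.png

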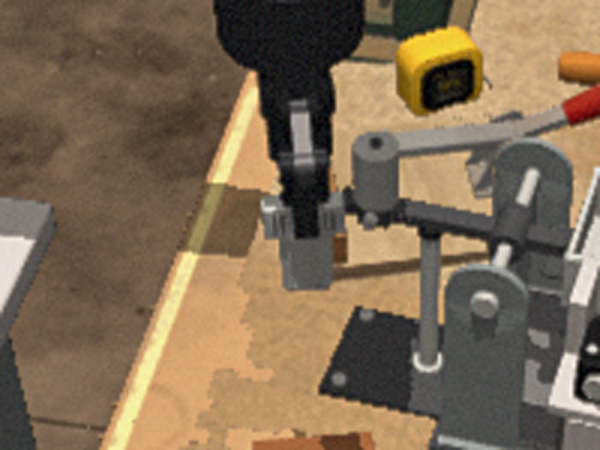

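The blade is clear of the stand and held square. Next I'll go past the fork and look back at it with the wrist camera.

Call:
servo_tool([
  [[255,-0.032,0.0016,-0.002,0,0.3,0],[255,-0.032,0.0016,-0.002,0,0.3,0],[255,-0.032,0.0016,-0.002,0,0,0],[255,-0.032,0.0016,-0.002,0,0,0],[255,-0.032,0.0016,0,0,0,0],[255,-0.032,0.0016,0,0,0,0],[255,-0.032,0.0016,0,0,0,0],[255,0,0,0,0,0,7],[255,0,0,0,0,0,7],[255,0,0,0,0,0,7]],
])

```text
clock: 6.95
position: [635.6, -40.0, 261.1]
ee_rot: [0.039, 0.999, -0.002, -0.008]
contact_force: [-0.3, 0.6, -0.9]
gripper_width: 12.5
grasp_force: 58.7
```

Call:
servo_tool([
  [[255,0,0,0,0,0,0.9],[255,0,0,0,0,0,0],[255,0,0,0,0,0,0]],
])

```text
clock: 7.2
position: [635.7, -40.5, 263.5]
ee_rot: [0.043, 0.999, -0.002, -0.006]
contact_force: [0.2, -0.4, -1.7]
gripper_width: 12.5
grasp_force: 58.7
```

Run:
```python
from h import *
to((605,-33,240),85); d=snap("wrist","w2"); print(proj(d,(605,-52,188)), proj(d,(607,-29,188)))
```

```text
pos [635.7 -40.5 263.5] rotdeg x,y axes [175.11  85.11] tilt [-0.0121 -0.0031 -0.9999]
shift m [0.0309 0.0049 0.0238]
turn deg [-0.24 -0.67  0.11]
[295.2813565 203.78887  ] [330.89813778 203.93065404]
```

View pics/w2.png

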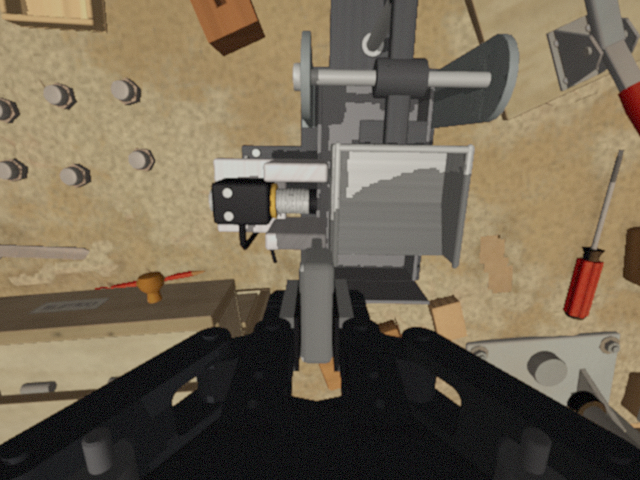

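The wrist view shows the near fork arm (245–328,172), the sensor at (205–318,202), the far arm (268–325,240) and the blade at (317,300). I'll zoom in to get edges.

Run:
```python
from h import *
crop(load("w2"),205,140,150,120,5,"w2c")
```

```text
(no output)
```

View pics/w2c.png

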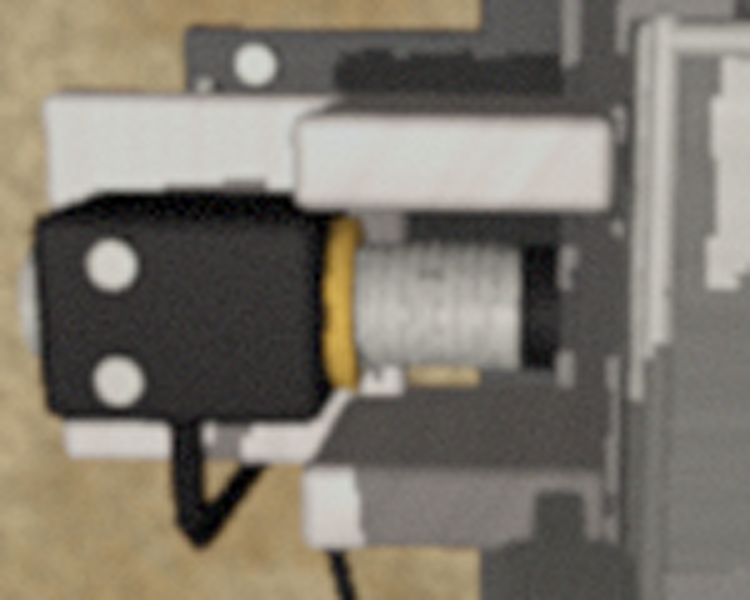

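Run:
```python
from h import *
d=load("w2"); Z=lambda x,y:(205+(x+.5)/5-.5,140+(y+.5)/5-.5)
for n,p,z in [("nin1",(305,207),188),("nin2",(605,211),188),("fin1",(310,470),188),("fin2",(600,470),188),("nout1",(305,118),188),("nout2",(605,118),188),("fout1",(310,548),188),("rim near",(636,40),180),("rim far",(634,400),180),("nose",(562,310),162),("back",(24,310),160),("nose1",(562,250),165),("nose2",(560,368),165)]:
    print(n,onz(d,Z(*p),z).round(1))
# blade faces in wrist: blade bottom edges / head
t=d["T"]; p,r=tool(); print(r.inv().apply(t[:3,3]-p).round(1))
```

```text
nin1 [588.8 -69.4 188. ]
nin2 [592.5 -31.3 188. ]
fin1 [623.4 -73.  188. ]
fin2 [626.5 -34.6 188. ]
nout1 [577.8 -68.  188. ]
nout2 [580.9 -30.5 188. ]
fout1 [634.2 -74.3 188. ]
rim near [572.  -25.6 180. ]
rim far [619.2 -29.2 180. ]
nose [609.2 -38.3 162. ]
back [ 603.1 -116.6  160. ]
nose1 [600.1 -37.5 165. ]
nose2 [617.1 -39.2 165. ]
[  70.6   -0.4 -142. ]
```

Run:
```python
from h import *
d=load("w2"); p,r=tool(); g=cv2.cvtColor(d["frame"],cv2.COLOR_BGR2GRAY)
print(g[240:370,312:322].mean(1).round().astype(int).tolist())
for y in (256,262,275,290,300,320,340): print(y,g[y,295:342].tolist())
for dx in (0,1.6): 
  for n,v in dict(tip=(15+dx,0,49.6),shoulder=(15+dx,0,4.6),headlow=(23+dx,0,4.6),headtop=(23+dx,0,-19.4)).items(): print(dx,n,proj(d,p+r.apply(v)).round(1))
```

```text
[74, 75, 75, 74, 73, 73, 73, 73, 73, 73, 74, 74, 74, 73, 75, 73, 74, 75, 74, 76, 76, 75, 79, 86, 92, 99, 106, 107, 110, 110, 115, 117, 118, 119, 118, 119, 118, 119, 118, 118, 118, 119, 118, 119, 119, 119, 119, 119, 119, 118, 118, 119, 119, 119, 119, 119, 119, 118, 119, 119, 119, 118, 119, 118, 118, 118, 118, 119, 119, 119, 119, 118, 119, 118, 119, 118, 119, 118, 118, 118, 119, 119, 119, 119, 119, 118, 119, 119, 119, 119, 118, 118, 119, 119, 118, 118, 118, 118, 118, 118, 118, 118, 118, 118, 118, 118, 118, 117, 117, 118, 117, 117, 118, 117, 118, 117, 117, 116, 118, 117, 115, 110, 109, 122, 134, 137, 140, 142, 142, 140]
256 [145, 147, 148, 148, 146, 127, 92, 79, 78, 79, 79, 79, 76, 76, 75, 73, 76, 74, 74, 72, 75, 74, 75, 76, 71, 72, 75, 76, 78, 73, 72, 76, 74, 75, 70, 70, 76, 88, 105, 116, 117, 110, 110, 124, 130, 130, 129]
262 [137, 139, 141, 147, 135, 107, 83, 85, 80, 80, 76, 78, 80, 77, 81, 77, 79, 79, 76, 79, 79, 81, 79, 81, 81, 75, 79, 79, 76, 78, 79, 78, 79, 77, 79, 77, 79, 77, 96, 113, 115, 109, 112, 121, 128, 127, 129]
275 [137, 136, 135, 116, 81, 87, 99, 103, 107, 110, 115, 113
[... 551 characters left out ...]
8, 115, 114, 111, 99, 74, 29, 6, 10, 35, 50, 66, 66, 65, 65]
320 [27, 27, 23, 19, 16, 45, 84, 104, 105, 109, 113, 118, 117, 115, 115, 118, 117, 117, 119, 120, 118, 118, 119, 117, 123, 118, 121, 120, 120, 118, 118, 117, 117, 114, 113, 109, 98, 51, 22, 12, 25, 26, 28, 48, 87, 108, 111]
340 [26, 25, 24, 27, 16, 36, 74, 100, 106, 105, 113, 115, 115, 116, 116, 116, 117, 114, 117, 116, 119, 119, 118, 118, 118, 119, 118, 116, 118, 119, 119, 116, 112, 114, 115, 110, 88, 45, 12, 18, 31, 31, 30, 25, 30, 13, 17]
0 tip [316.6 235.8]
0 shoulder [316.7 263.2]
0 headlow [316.8 246.6]
0 headtop [316.9 265.9]
1.6 tip [316.6 233.2]
1.6 shoulder [316.7 259.9]
1.6 headlow [316.8 243.2]
1.6 headtop [316.9 262. ]
```

Run:
```python
from h import *
from scipy.optimize import least_squares
d=load("w2"); p,r=tool()
f=lambda q:[proj(d,p+r.apply((23+q[0],0,q[1]-24)))[1]-265.5,proj(d,p+r.apply((-23+q[0],0,q[1]-24)))[1]-362.5]
s=least_squares(f,[0,4.6]);print(s.x,s.cost)
for e in (264.5,267): 
  g=lambda q:[proj(d,p+r.apply((23+q[0],0,q[1]-24)))[1]-e,proj(d,p+r.apply((-23+q[0],0,q[1]-24)))[1]-362.5]; print(e,least_squares(g,[0,4.6]).x)
print(proj(d,p+r.apply((23,0,-20)))-proj(d,p+r.apply((23,1,-20))))
print([proj(d,p+r.apply((0,a,-19.4))).round(1) for a in(-7,0,7)])
```

```text
[-2.60165114 11.77358964] 2.298161388852332e-21
264.5 [-1.70335931 10.5620737 ]
267 [-3.98436212 13.63843618]
[-2.61594478 -0.00564616]
[array([299.4, 319.3]), array([316.7, 319.4]), array([334.1, 319.4])]
```

Run:
```python
from h import *
from scipy.optimize import least_squares
d=load("w2"); p,r=tool()
for e in (265.5,267):
  for h in (21.8,22.3):
    g=lambda q:[proj(d,p+r.apply((h+q[0],0,q[1]-24)))[1]-e,proj(d,p+r.apply((-h+q[0],0,q[1]-24)))[1]-362.5]; print(e,h,least_squares(g,[0,4.6]).x)
```

```text
265.5 21.8 [1.216972   5.00502982]
265.5 22.3 [-0.37412097  7.82526308]
267 21.8 [-0.09359753  6.77258001]
267 22.3 [-1.71474944  9.63335342]
```

Call:
servo_tool([
  [[255,0.0133,0.0024,0,-0.24,-0.67,0.1],[255,0.0133,0.0024,0.005,0,0,0],[255,0,0,0.003,0,0,0],[255,0,0,0,0,0,0],[255,0,0,0,0,0,0]],
])

```text
clock: 7.67
position: [610.5, -33.4, 256.7]
ee_rot: [0.044, 0.999, 0.0, 0.001]
contact_force: [0.1, 0.4, -1.3]
gripper_width: 12.7
grasp_force: 58.7
```

Run:
```python
from h import *
to((609.2,-33.4,252),85); d=snap("wrist","w3");t=snap("top","t3");s=snap("scene","s3")
a=cv2.resize(d["frame"][150:390,200:400],None,fx=2,fy=2,interpolation=2)
q=s["frame"][110:230,300:420]; q=cv2.resize(q,None,fx=3,fy=3,interpolation=2)
im=np.zeros((600,800,3),np.uint8); im[:480,:400]=a; im[:360,410:770]=q
cv2.imwrite("pics/c3.png",im)
```

```text
pos [610.5 -33.4 256.7] rotdeg x,y axes [174.92  84.92] tilt [ 2.3e-03 -1.0e-04 -1.0e+00]
shift m [ 0.0013 -0.0001  0.0047]
turn deg [ 0.01  0.13 -0.08]
```

View pics/c3.png

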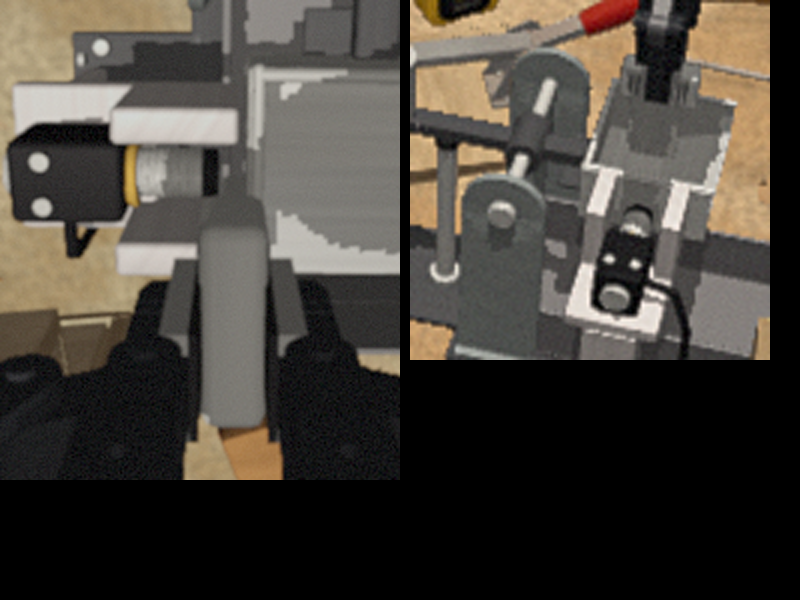

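Run:
```python
from h import *
d=load("w3"); g=cv2.cvtColor(d["frame"],cv2.COLOR_BGR2GRAY).astype(int)
for x in (262,270,285,295,305,315): print(x,g[190:225,x].tolist(),g[245:290,x].tolist() if x<300 else "")
Z=lambda x,y:(200+(x+.5)/2-.5,150+(y+.5)/2-.5)
for n,p,z in [("nin",(220,143),188),("nin0",(125,142),188),("nout",(220,110),188),("fin",(150,245),188),("fout",(150,272),188),("rim",(249,80),180),("rim2",(251,170),180),("nose",(219,172),163),("nend",(237,126),188),("back",(8,172),160)]: print(n,onz(d,Z(*p),z).round(1))
print(g[236,300:340].tolist(), g[222,300:340].tolist())
```

```text
262 [60, 85, 134, 173, 195, 197, 176, 131, 92, 72, 74, 76, 78, 113, 159, 190, 206, 211, 212, 211, 211, 211, 209, 207, 207, 206, 206, 204, 200, 197, 184, 150, 76, 20, 29] [98, 92, 80, 75, 59, 46, 20, 2, 3, 32, 42, 81, 117, 144, 161, 169, 174, 160, 132, 102, 90, 80, 76, 77, 78, 86, 119, 161, 183, 200, 207, 206, 206, 206, 204, 203, 201, 200, 199, 200, 197, 187, 169, 160, 159]
270 [57, 74, 82, 75, 78, 80, 81, 80, 82, 80, 83, 78, 85, 111, 161, 187, 206, 211, 213, 212, 210, 207, 207, 203, 203, 201, 202, 202, 201, 195, 182, 149, 96, 77, 82] [146, 118, 117, 139, 145, 120, 87, 76, 79, 79, 80, 79, 76, 80, 84, 83, 84, 80, 81, 84, 82, 79, 87, 81, 80, 83, 124, 161, 186, 202, 208, 209, 204, 200, 202, 199, 197, 194, 193, 192, 192, 181, 161, 148, 155]
285 [59, 71, 80, 83, 81, 77, 79, 81, 83, 78, 80, 79, 79, 109, 151, 179, 201, 208, 212, 210, 210, 210, 209, 209, 205, 204, 200, 199, 197, 194, 183, 148, 97, 80, 80] [106, 105, 97, 92, 78, 78, 76, 81, 79, 80, 71, 81, 85, 79, 80, 80, 79, 81, 81, 77, 82, 83, 81, 81, 77, 81, 115, 155, 182, 198, 204, 204, 205, 206, 203, 202, 200, 196, 187, 178, 168, 160, 135
[... 620 characters left out ...]
06, 208, 206, 205, 203, 204, 201, 202, 202, 202, 199, 192, 163, 108, 70, 70] 
nin [591.5 -36.  188. ]
nin0 [588.6 -66.1 188. ]
nout [580.9 -35.  188. ]
fin [624.2 -62.4 188. ]
fout [633.9 -63.6 188. ]
rim [573.5 -25.1 180. ]
rim2 [603.6 -26.9 180. ]
nose [608.3 -38.4 163. ]
nend [586.5 -30.2 188. ]
back [ 602.5 -115.2  160. ]
[97, 51, 21, 32, 25, 17, 17, 23, 35, 64, 88, 115, 133, 126, 104, 73, 79, 82, 78, 79, 77, 85, 83, 88, 97, 99, 99, 112, 119, 119, 113, 113, 117, 122, 122, 125, 120, 122, 125, 121] [111, 110, 108, 113, 115, 115, 113, 116, 120, 115, 115, 113, 115, 118, 115, 108, 107, 96, 83, 79, 78, 79, 81, 123, 161, 164, 168, 180, 171, 137, 115, 109, 111, 121, 120, 122, 119, 117, 120, 118]
```

Call:
servo_tool([
  [[255,0.0005,0,0,0,0.13,0],[255,0,0,0.008,0,0,0],[255,0,0,0.007,0,0,0],[255,0,0,0.007,0,0,0],[255,0,0,0.006,0,0,0],[255,0,0,0,0,0,0],[255,0,0,0,0,0,0]],
])

```text
clock: 8.4
position: [609.5, -33.3, 227.8]
ee_rot: [0.045, 0.999, -0.0, -0.001]
contact_force: [-0.3, -0.2, -0.4]
gripper_width: 12.8
grasp_force: 58.7
```

Run:
```python
from h import *
to((610,-33.4,195),85); s=snap("scene","s4"); d=snap("wrist","w4"); print(arm.read_state()["wrist_torque"])
im=np.zeros((600,800,3),np.uint8)
im[:600,:440]=cv2.resize(s["frame"][130:230,340:413],(440,600),interpolation=2); im[:480,445:795]=cv2.resize(d["frame"][150:310,225:342],(350,480),interpolation=2)
cv2.imwrite("pics/c4.png",im)
```

```text
pos [609.5 -33.3 227.8] rotdeg x,y axes [174.88  84.88] tilt [-1.7e-03 -2.0e-04 -1.0e+00]
shift m [-0.0006 -0.      0.0328]
turn deg [-0.02 -0.1  -0.12]
[-0.0195307   0.01813279  0.03122825]
```

View pics/c4.png

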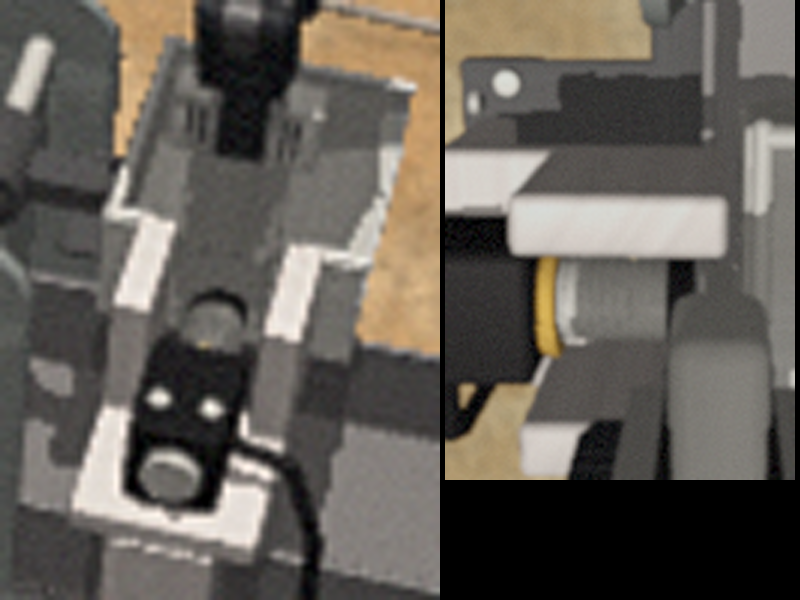

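The blade tip is between the fork arms and over the gap between the bucket side and the nose, with no contact force. I'll continue down.

Call:
servo_tool([
  [[255,-0.0004,0,0.006,0,0,0],[255,0,0,0.006,0,0,0],[255,0,0,0.006,0,0,0],[255,0,0,0.006,0,0,0],[255,0,0,0.005,0,0,0],[255,0,0,0,0,0,0],[255,0,0,0,0,0,0]],
])

```text
clock: 9.08
position: [610.0, -33.3, 199.1]
ee_rot: [0.045, 0.999, -0.0, -0.001]
contact_force: [-0.0, -0.6, -0.8]
gripper_width: 12.7
grasp_force: 58.7
```

Call:
servo_tool([
  [[255,0,0,0.002,0,0,0],[255,0,0,0,0,0,0],[255,0,0,0.001,0,0,0],[255,0,0,0,0,0,0]],
])

```text
clock: 9.42
position: [610.1, -33.3, 196.6]
ee_rot: [0.045, 0.999, 0.0, -0.0]
contact_force: [0.5, -0.4, -1.3]
gripper_width: 12.5
grasp_force: 58.7
```

Run:
```python
from h import *
to((610,-33.4,192),85); print(arm.read_state()["wrist_torque"].round(2),arm.read_state()["contact_force"].round(2))
```

```text
pos [610.1 -33.3 196.6] rotdeg x,y axes [174.87  84.87] tilt [-1.e-04  4.e-04 -1.e+00]
shift m [ 0.0001 -0.0001  0.0046]
turn deg [ 0.02 -0.01 -0.13]
[0.01 0.06 0.02] [ 0.47 -0.41 -1.32]
```

Call:
servo_tool([
  [[255,0,0,0.001,0,0,0],[255,0,0,0,0,0,0],[255,0,0,0.001,0,0,0],[255,0,0,0,0,0,0]],
])

```text
clock: 9.75
position: [610.0, -33.3, 194.4]
ee_rot: [0.045, 0.999, 0.0, -0.0]
contact_force: [-0.1, -0.4, -0.6]
gripper_width: 12.4
grasp_force: 58.7
```

Call:
servo_tool([
  [[255,0,0,0.001,0,0,0],[255,0,0,0,0,0,0],[255,0,0,0,0,0,0]],
])

```text
clock: 10.0
position: [610.1, -33.3, 193.5]
ee_rot: [0.045, 0.999, 0.0, -0.0]
contact_force: [0.5, 0.6, -1.9]
gripper_width: 12.5
grasp_force: 58.7
```

Call:
servo_tool([
  [[255,0,0,0.001,0,0,0],[255,0,0,0,0,0,0],[255,0,0,0,0,0,0]],
])

```text
clock: 10.25
position: [610.3, -33.3, 192.7]
ee_rot: [0.045, 0.999, 0.0, 0.0]
contact_force: [0.2, 0.1, -0.3]
gripper_width: 12.9
grasp_force: 58.9
```

Call:
servo_tool([
  [[255,0,0,0.0004,0,0,0],[255,0,0,0,0,0,0],[255,0,0,0,0,0,0]],
])

```text
clock: 10.5
position: [610.2, -33.3, 192.7]
ee_rot: [0.045, 0.999, 0.0, 0.0]
contact_force: [-2.2, 0.8, 1.6]
gripper_width: 12.6
grasp_force: 59.1
```

Call:
servo_tool([
  [[255,0,0.001,0,0,0,0],[255,0,0,0,0,0,0],[255,0,0,0,0,0,0]],
])

```text
clock: 10.75
position: [610.5, -32.4, 192.7]
ee_rot: [0.045, 0.999, 0.0, 0.0]
contact_force: [0.2, -1.4, 3.4]
gripper_width: 12.7
grasp_force: 59.2
```

Call:
servo_tool([
  [[255,0,0.0005,0,0,0,0],[255,0,0,0,0,0,0],[255,0,0,0,0,0,0]],
])

```text
clock: 11.0
position: [610.6, -32.1, 192.6]
ee_rot: [0.045, 0.999, -0.0, 0.0]
contact_force: [-0.7, -1.0, 3.8]
gripper_width: 12.5
grasp_force: 59.4
```

Call:
servo_tool([
  [[255,0,0.0004,-0.0004,0,0,0],[255,0,0,0,0,0,0],[255,0,0,0,0,0,0]],
])

```text
clock: 11.25
position: [610.5, -31.9, 192.7]
ee_rot: [0.045, 0.999, -0.0, 0.0]
contact_force: [1.1, -4.3, 2.8]
gripper_width: 12.8
grasp_force: 59.2
```

Call:
servo_tool([
  [[255,0,0.0004,0,0,0,0],[255,0,0,0,0,0,0],[255,0,0,0,0,0,0]],
])

```text
clock: 11.5
position: [610.6, -31.8, 192.7]
ee_rot: [0.045, 0.999, -0.0, 0.0]
contact_force: [1.9, -5.8, 2.5]
gripper_width: 12.6
grasp_force: 59.2
```

Call:
servo_tool([
  [[255,0,0.0004,0,0,0,0],[255,0,0,0,0,0,0],[255,0,0,0,0,0,0]],
])

```text
clock: 11.75
position: [610.5, -31.8, 192.7]
ee_rot: [0.045, 0.999, -0.001, -0.0]
contact_force: [2.3, -6.7, 1.8]
gripper_width: 12.3
grasp_force: 59.1
```

Call:
servo_tool([
  [[255,0,-0.001,0,0,0,0],[255,0,0,0,0,0,0],[255,0,0,0,0,0,0]],
])

```text
clock: 12.0
position: [610.6, -31.9, 192.7]
ee_rot: [0.045, 0.999, -0.0, 0.0]
contact_force: [2.7, -3.0, 1.6]
gripper_width: 12.4
grasp_force: 59.2
```

Call:
servo_tool([
  [[140,0,0,0,0,0,0],[140,0,0,0,0,0,0],[140,0,0,0,0,0,0],[140,0,0,0,0,0,0],[140,0,0,0,0,0,0],[140,0,0,0,0,0,0]],
])

```text
clock: 12.5
position: [610.1, -31.3, 192.4]
ee_rot: [0.045, 0.999, 0.0, -0.0]
contact_force: [-0.1, 0.1, -1.0]
gripper_width: 38.5
grasp_force: 0.0
```

Run:
```python
from h import *
to((610,-33.4,192),85); np.save("rel.npy",np.r_[arm.read_state()["position"],arm.read_state()["ee_rot"]])
```

```text
pos [610.1 -31.3 192.4] rotdeg x,y axes [174.89  84.89] tilt [-7.e-04  6.e-04 -1.e+00]
shift m [-0.0001 -0.0021  0.0004]
turn deg [ 0.03 -0.04 -0.11]
```

Run:
```python
from h import *
t,s=load("top0"),load("scene0")
print("knob",tri(t,(331,176),s,(403,254)))
print("drawer front top-left",tri(t,(301,166),s,(424,219)))
print("cab corner",tri(t,(293,132),s,(447,212)))
to((599,-150,255),85)
```

```text
knob (array([ 673.25796006, -185.40759229,  136.69208351]), np.float64(1.8596362572932286))
drawer front top-left (array([ 693.29733378, -125.48572982,  162.89462779]), np.float64(20.264936567919353))
cab corner (array([ 741.07095545, -112.74110835,  181.50496916]), np.float64(2.86580359800355))
pos [610.1 -31.3 192.4] rotdeg x,y axes [174.89  84.89] tilt [-7.e-04  6.e-04 -1.e+00]
shift m [ 0.0005 -0.1192 -0.0627]
turn deg [ 0.03 -0.04 -0.11]
```

Call:
servo_tool([
  [[140,0,0,-0.008,0,0,0],[140,0,0,-0.02,0,0,0],[140,0,0,-0.035,0,0,0],[255,0.0005,-0.03,0,0,0,0],[255,0,-0.03,0,0,0,0],[255,0,-0.03,0,0,0,0],[255,0,-0.03,0,0,0,0],[255,0,0,0,0,0,0]],
])

```text
clock: 13.17
position: [598.4, -155.2, 256.3]
ee_rot: [0.047, 0.999, -0.0, 0.0]
contact_force: [0.2, 0.3, -0.3]
gripper_width: 0.1
grasp_force: 0.0
```

Call:
servo_tool([
  [[255,0,0,0.03,0,0,0],[255,0,0,0.03,0,0,0],[255,0,0,0.02,0,0,0],[255,0,0,0.02,0,0,0],[255,0,0,0,0,0,0],[255,0,0,0,0,0,0]],
])

```text
clock: 13.67
position: [598.9, -150.9, 155.3]
ee_rot: [0.044, 0.999, -0.0, -0.001]
contact_force: [-0.5, 0.4, 0.2]
gripper_width: 0.2
grasp_force: 0.0
```

Run:
```python
from h import *
to((600.5,-132,154),85); s=snap("scene","s5");t=snap("top","t5");w=snap("wrist","w5")
im=np.zeros((600,800,3),np.uint8)
im[:600,:400]=cv2.resize(s["frame"][130:280,330:430],(400,600),interpolation=2); im[:450,400:800]=cv2.resize(w["frame"][150:375,230:430],(400,450),interpolation=2)
cv2.imwrite("pics/c5.png",im)
```

```text
pos [ 598.9 -150.9  155.3] rotdeg x,y axes [174.9  84.9] tilt [-1.9e-03 -1.0e-04 -1.0e+00]
shift m [0.0001 0.0189 0.0013]
turn deg [-0.01 -0.11 -0.1 ]
```

View pics/c5.png

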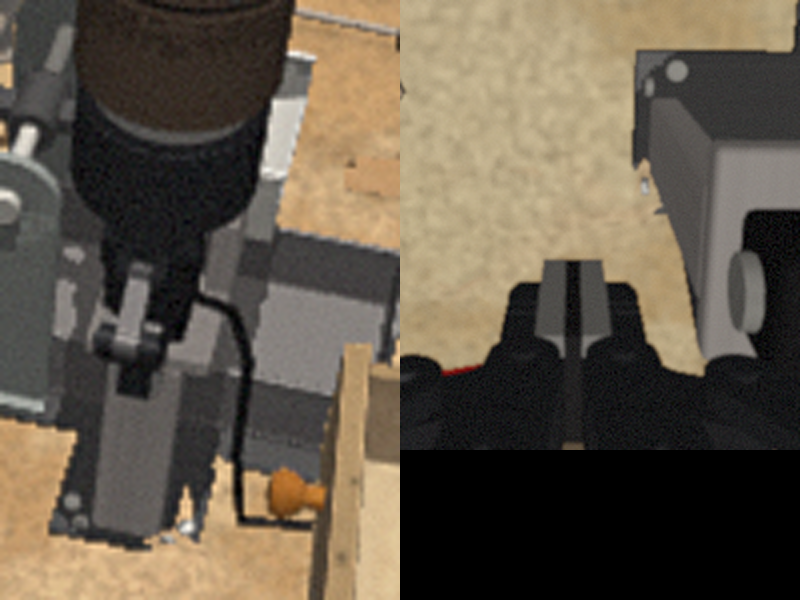

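Call:
servo_tool([
  [[255,0,0.006,0,0,0,0],[255,0,0.006,0,0,0,0],[255,0,0.003,0,0,0,0],[255,0,0,0,0,0,0],[255,0,0,0,0,0,0]],
])

```text
clock: 14.23
position: [600.5, -135.7, 155.8]
ee_rot: [0.044, 0.999, 0.0, 0.0]
contact_force: [0.2, -0.4, -0.4]
gripper_width: -0.2
grasp_force: 0.0
```

Call:
servo_tool([
  [[255,0,0.002,0,0,0,0],[255,0,0,0,0,0,0],[255,0,0,0,0,0,0]],
])

```text
clock: 14.48
position: [600.5, -134.1, 155.5]
ee_rot: [0.045, 0.999, 0.0, -0.0]
contact_force: [1.0, -0.0, -0.5]
gripper_width: -0.0
grasp_force: 0.0
```

Call:
servo_tool([
  [[255,0,0.002,0,0,0,0],[255,0,0,0,0,0,0],[255,0,0,0,0,0,0]],
])

```text
clock: 14.73
position: [600.7, -132.1, 155.5]
ee_rot: [0.045, 0.999, 0.0, -0.0]
contact_force: [0.1, -0.4, 0.6]
gripper_width: -0.0
grasp_force: 0.0
```

Call:
servo_tool([
  [[255,0,0.002,0,0,0,0],[255,0,0,0,0,0,0],[255,0,0,0,0,0,0]],
])

```text
clock: 14.98
position: [600.9, -130.1, 155.5]
ee_rot: [0.045, 0.999, 0.0, -0.0]
contact_force: [-0.6, 0.4, -0.4]
gripper_width: 0.4
grasp_force: 0.0
```

Call:
servo_tool([
  [[255,0,0.002,0,0,0,0],[255,0,0,0,0,0,0],[255,0,0,0,0,0,0]],
])

```text
clock: 15.23
position: [601.1, -128.1, 155.5]
ee_rot: [0.045, 0.999, 0.0, -0.0]
contact_force: [0.2, -0.2, 0.8]
gripper_width: -0.0
grasp_force: 0.0
```

Call:
servo_tool([
  [[255,0,0.001,0,0,0,0],[255,0,0,0,0,0,0],[255,0,0,0,0,0,0]],
])

```text
clock: 15.48
position: [601.1, -127.7, 155.5]
ee_rot: [0.045, 0.999, -0.0, -0.0]
contact_force: [0.2, -3.4, -0.0]
gripper_width: -0.1
grasp_force: 1.6
```

Call:
servo_tool([
  [[255,0,0.001,0,0,0,0],[255,0,0,0,0,0,0],[255,0,0,0,0,0,0]],
])

```text
clock: 15.73
position: [601.2, -126.5, 155.5]
ee_rot: [0.045, 0.999, -0.0, -0.0]
contact_force: [-0.4, -3.7, -0.9]
gripper_width: 0.5
grasp_force: 2.0
```

Call:
servo_tool([
  [[255,0,0.001,0,0,0,0],[255,0,0,0,0,0,0],[255,0,0,0,0,0,0]],
])

```text
clock: 15.98
position: [601.3, -125.2, 155.6]
ee_rot: [0.045, 0.999, 0.0, -0.0]
contact_force: [-0.3, -3.8, 0.4]
gripper_width: -0.1
grasp_force: 2.0
```

Call:
servo_tool([
  [[255,0,0.0005,0,0,0,0],[255,0,0,0,0,0,0],[255,0,0,0,0,0,0]],
])

```text
clock: 16.23
position: [601.4, -124.6, 155.5]
ee_rot: [0.045, 0.999, 0.0, -0.0]
contact_force: [0.0, -4.2, -0.6]
gripper_width: 0.1
grasp_force: 1.9
```

Call:
servo_tool([
  [[255,0,0.0005,0,0,0,0],[255,0,0,0,0,0,0],[255,0,0,0,0,0,0]],
])

```text
clock: 16.48
position: [601.4, -124.1, 155.5]
ee_rot: [0.045, 0.999, 0.0, -0.0]
contact_force: [0.8, -3.9, -0.8]
gripper_width: -0.1
grasp_force: 2.0
```

Call:
servo_tool([
  [[255,0,0.0005,0,0,0,0],[255,0,0,0,0,0,0],[255,0,0,0,0,0,0]],
])

```text
clock: 16.73
position: [601.5, -123.8, 155.6]
ee_rot: [0.045, 0.999, 0.0, -0.0]
contact_force: [-0.2, -4.6, -1.0]
gripper_width: 0.1
grasp_force: 2.4
```

Call:
servo_tool([
  [[255,0,0.0005,0,0,0,0],[255,0,0,0,0,0,0],[255,0,0,0,0,0,0]],
])

```text
clock: 16.98
position: [601.5, -123.7, 155.6]
ee_rot: [0.045, 0.999, -0.0, -0.0]
contact_force: [0.4, -6.0, -0.5]
gripper_width: -0.1
grasp_force: 3.1
```

Call:
servo_tool([
  [[255,0,0.0005,0,0,0,0],[255,0,0,0,0,0,0],[255,0,0,0,0,0,0]],
])

```text
clock: 17.23
position: [601.5, -123.7, 155.6]
ee_rot: [0.045, 0.999, -0.001, -0.0]
contact_force: [0.6, -7.3, -0.7]
gripper_width: 0.2
grasp_force: 3.8
```

Call:
servo_tool([
  [[255,0,0.0005,0,0,0,0],[255,0,0,0,0,0,0],[255,0,0,0,0,0,0]],
])

```text
clock: 17.48
position: [601.5, -123.6, 155.6]
ee_rot: [0.045, 0.999, -0.001, -0.0]
contact_force: [-0.1, -9.7, -1.6]
gripper_width: 0.1
grasp_force: 4.5
```

The sensor stalled at 9.7 N, so it is snug. I'll back off, go up and hover over the blade.

Call:
servo_tool([
  [[255,0,-0.004,0,0,0,0],[255,0,-0.012,0,0,0,0],[255,0,-0.012,0,0,0,0],[200,0,0,-0.03,0,0,0],[140,0,0,-0.035,0,0,0],[140,0,0,-0.035,0,0,0],[140,0,0.03,0,0,0,0],[140,0,0.03,0,0,0,0],[140,0,0.03,0,0,0,0],[140,0,0.029,0,0,0,0]],
])

```text
clock: 18.32
position: [609.8, -30.7, 255.9]
ee_rot: [0.045, 0.999, 0.001, 0.0]
contact_force: [0.2, 0.3, -0.7]
gripper_width: 38.5
grasp_force: 0.0
```

Call:
servo_tool([
  [[140,0,0,0,0,0,0],[140,0,0,0,0,0,0],[140,0,0,0,0,0,0]],
])

```text
clock: 18.57
position: [609.8, -31.9, 255.5]
ee_rot: [0.045, 0.999, 0.0, -0.0]
contact_force: [0.1, -1.0, -0.8]
gripper_width: 38.6
grasp_force: 0.0
```

Run:
```python
from h import *
to((610.1,-31.9,193),84.89); d=snap("wrist","w6"); t=snap("top","t6"); crop(d,225,150,160,150,4,"w6c")
```

```text
pos [609.8 -31.9 255.5] rotdeg x,y axes [174.88  84.88] tilt [-4.e-04  6.e-04 -1.e+00]
shift m [-0.0004 -0.      0.0625]
turn deg [ 0.03 -0.02 -0.01]
```

View pics/w6c.png

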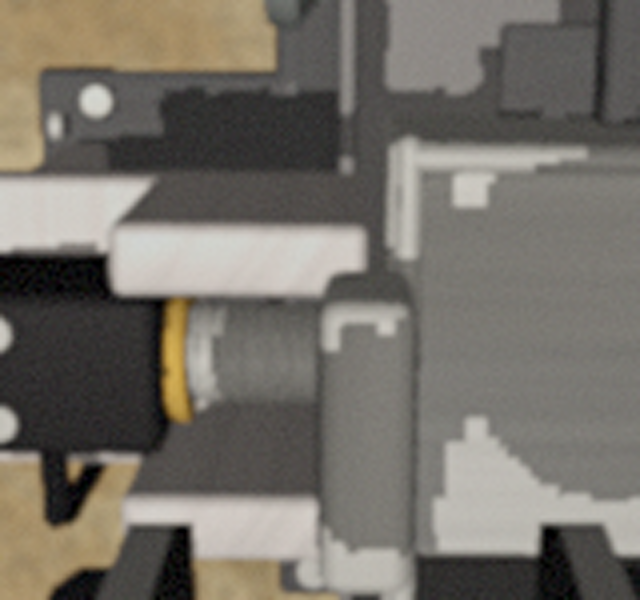

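The blade sits upright in the fork at crop (365,440), with the nose touching and the gripper aligned over it. I'll descend and grip.

Call:
servo_tool([
  [[140,-0.0003,0,0.02,0,0,0],[140,0,0,0.02,0,0,0],[140,0,0,0.015,0,0,0],[140,0,0,0.006,0,0,0],[140,0,0,0,0,0,0],[140,0,0,0,0,0,0],[140,0,0,0,0,0,0]],
])

```text
clock: 19.25
position: [610.9, -32.0, 195.9]
ee_rot: [0.045, 0.999, 0.0, 0.001]
contact_force: [0.2, 0.2, 0.7]
gripper_width: 38.8
grasp_force: 0.0
```

Run:
```python
from h import *
to((610.1,-31.9,194),84.89); print(arm.read_state()["contact_force"].round(2))
```

```text
pos [610.9 -32.  195.9] rotdeg x,y axes [174.86  84.86] tilt [ 2.2e-03  3.0e-04 -1.0e+00]
shift m [ 0.0008 -0.      0.0019]
turn deg [ 0.03  0.12 -0.03]
[0.16 0.24 0.68]
```

Call:
servo_tool([
  [[140,0.0006,0,0.0015,0,0,0],[140,0,0,0,0,0,0],[255,0,0,0,0,0,0],[255,0,0,0,0,0,0],[255,0,0,0,0,0,0],[255,0,0,0,0,0,0],[255,0,0,0,0,0,0],[255,0,0,0,0,0,0],[255,0,0,0,0,0,0]],
])

```text
clock: 20.0
position: [609.6, -31.7, 193.7]
ee_rot: [0.045, 0.999, -0.0, 0.0]
contact_force: [-2.2, -1.5, 4.7]
gripper_width: 12.5
grasp_force: 61.0
```

Call:
servo_tool([
  [[255,0,0,-0.002,0,0,0],[255,0,0,-0.003,0,0,0],[255,0,0,-0.004,0,0,0],[255,0,0,-0.005,0,0,0],[255,0,0,-0.005,0,0,0],[255,0,0,-0.005,0,0,0],[255,0,0,-0.005,0,0,0],[255,0,0,-0.005,0,0,0],[255,0,0,-0.005,0,0,0],[255,0,0,-0.005,0,0,0]],
])

```text
clock: 20.83
position: [609.9, -31.0, 238.1]
ee_rot: [0.045, 0.999, 0.001, 0.001]
contact_force: [-0.4, -0.1, -1.3]
gripper_width: 12.5
grasp_force: 60.3
```

Call:
servo_tool([
  [[255,0,0,-0.01,0,0,0],[255,0,0,-0.01,0,0,0],[255,0,0,-0.01,0,0,0],[255,0,0,0,0,0,0],[255,0,0,0,0,0,0]],
])

```text
clock: 21.25
position: [609.9, -31.4, 268.1]
ee_rot: [0.045, 0.999, 0.001, 0.001]
contact_force: [-0.3, 0.9, -1.8]
gripper_width: 12.8
grasp_force: 60.3
```

Run:
```python
from h import *
to((427,-116,262),106.91); d=snap("wrist","w7"); t=snap("top","t7"); crop(d,215,150,160,150,4,"w7c")
```

```text
pos [609.9 -31.4 268.1] rotdeg x,y axes [174.88  84.88] tilt [ 1.8e-03  9.0e-04 -1.0e+00]
shift m [ 0.1746 -0.1006  0.0057]
turn deg [  0.04   0.11 -22.03]
```

View pics/w7c.png

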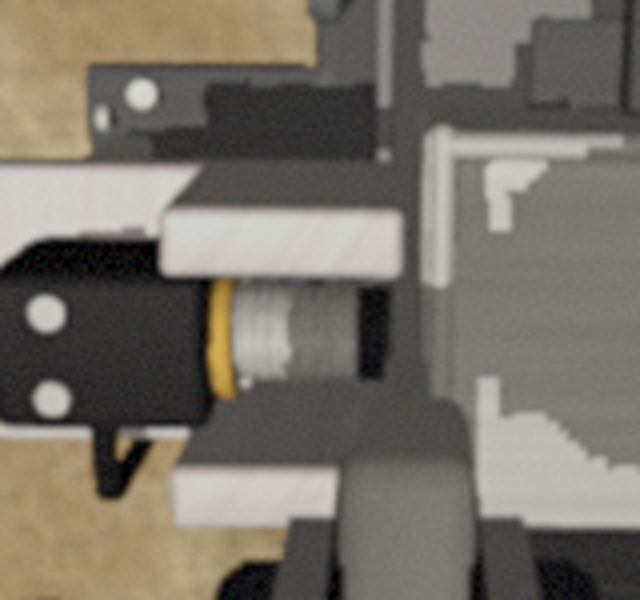

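Call:
servo_tool([
  [[255,0.0293,-0.0168,0,0,0,0],[255,0.0293,-0.0168,0,0,0,0],[255,0.0293,-0.0168,0,0,0,0],[255,0.0293,-0.0168,0,0,0,0],[255,0.0293,-0.0168,0,0,0,0],[255,0.0293,-0.0168,0,0,0,0],[255,0,0,0,0,0,-5.5],[255,0,0,0,0,0,-5.5],[255,0,0,0,0,0,-5.5],[255,0,0,0,0,0,-5.5]],
])

```text
clock: 22.18
position: [424.7, -116.4, 266.7]
ee_rot: [-0.149, 0.989, 0.0, -0.0]
contact_force: [0.3, 0.6, -1.2]
gripper_width: 12.5
grasp_force: 60.3
```

Call:
servo_tool([
  [[255,0,0,0.035,0,0,0],[255,0,0,0.035,0,0,0],[255,0,0,0.035,0,0,0],[255,0,0,0.03,0,0,0],[255,0,0,0.01,0,0,0],[255,0,0,0,0,0,0],[255,0,0,0,0,0,0]],
])

```text
clock: 22.77
position: [425.2, -116.3, 121.8]
ee_rot: [-0.147, 0.989, 0.0, -0.001]
contact_force: [0.7, -0.3, -1.1]
gripper_width: 12.4
grasp_force: 60.2
```

Run:
```python
from h import *
to((425.5,-116.3,105),106.91)
d=load("w7"); Z=lambda x,y:(215+(x+.5)/4-.5,150+(y+.5)/4-.5)
print(onz(d,Z(388,330),163),onz(d,Z(425,200),180),onz(d,Z(428,330),180),onz(d,Z(388,300),167),onz(d,Z(386,365),167))
```

```text
pos [ 425.2 -116.3  121.8] rotdeg x,y axes [-163.11  106.89] tilt [-1.8e-03 -2.0e-04 -1.0e+00]
shift m [-0.0003 -0.0001  0.0168]
turn deg [ 0.02 -0.1  -0.02]
[608.25598013 -34.69191706 163.        ] [581.13137642 -25.68333579 180.        ] [604.12997848 -27.08119889 180.        ] [601.42953379 -34.02281519 167.        ] [613.86372128 -35.53439099 167.        ]
```

Call:
servo_tool([
  [[255,-0.0003,0,0.008,0,0,0],[255,0,0,0.008,0,0,0],[255,0,0,0.005,0,0,0],[255,0,0,0.005,0,0,0],[255,0,0,0,0,0,0]],
])

```text
clock: 23.18
position: [425.0, -116.1, 95.3]
ee_rot: [-0.147, 0.989, 0.0, -0.001]
contact_force: [-0.2, -0.2, -2.3]
gripper_width: 13.0
grasp_force: 60.3
```

Call:
servo_tool([
  [[255,0,0,0.006,0,0,0],[255,0,0,0.006,0,0,0],[255,0,0,0.006,0,0,0],[255,0,0,0.006,0,0,0],[255,0,0,0.006,0,0,0],[255,0,0,0,0,0,0]],
])

```text
clock: 23.68
position: [424.6, -116.1, 64.7]
ee_rot: [-0.147, 0.989, 0.0, -0.002]
contact_force: [0.6, 0.4, -1.5]
gripper_width: 12.7
grasp_force: 60.3
```

Call:
servo_tool([
  [[255,0,0,0.002,0,0,0],[255,0,0,0.001,0,0,0],[255,0,0,0.001,0,0,0],[255,0,0,0,0,0,0],[255,0,0,0,0,0,0]],
])

```text
clock: 24.1
position: [425.8, -116.1, 62.2]
ee_rot: [-0.147, 0.989, 0.0, 0.0]
contact_force: [1.1, -0.9, -1.0]
gripper_width: 12.4
grasp_force: 60.3
```

Call:
servo_tool([
  [[140,0,0,0,0,0,0],[140,0,0,0,0,0,0],[140,0,0,0,0,0,0],[140,0,0,0,0,0,0],[140,0,0,-0.01,0,0,0],[140,0,0,-0.03,0,0,0],[140,0,0,-0.04,0,0,0],[140,0,0,-0.04,0,0,0],[140,0,0,-0.03,0,0,0],[140,0,0,0,0,0,0]],
])

```text
clock: 24.93
position: [429.7, -116.4, 219.0]
ee_rot: [-0.147, 0.989, -0.001, 0.007]
contact_force: [1.3, 0.0, 0.3]
gripper_width: 38.2
grasp_force: 0.0
```

```bash
cat >> h.py <<'E'
def nuts(d,box,z=22,amin=60,hi=50):
    x0,y0,x1,y1=box; hsv=cv2.cvtColor(d["frame"],cv2.COLOR_BGR2HSV)
    n,_,st,c=cv2.connectedComponentsWithStats(cv2.inRange(hsv,(0,0,90),(180,hi,255))[y0:y1,x0:x1])
    for i in range(1,n):
        if st[i,4]>amin: print("nut",(c[i]+[x0,y0]).round(1),st[i,4],onz(d,c[i]+[x0,y0],z).round(1))
E
python3 - <<'E'
from h import *
to((498,-236,150),95); t=snap("top","t8"); s=snap("scene","s8"); nuts(t,(330,220,440,290),22,15,45)
hs=cv2.cvtColor(s["frame"],cv2.COLOR_BGR2HSV); nuts(s,(270,285,360,400),18,15,45)
im=np.zeros((600,800,3),np.uint8)
im[:400,:400]=cv2.resize(s["frame"][220:270,245:295],(400,400),interpolation=2); im[:400,400:800]=cv2.resize(t["frame"][140:240,190:290] ,(400,400),interpolation=2)
cv2.imwrite("pics/c8.png",im)
E
```

```text
pos [ 429.7 -116.4  219. ] rotdeg x,y axes [-163.04  106.96] tilt [ 1.450e-02 -6.000e-04 -9.999e-01]
shift m [-0.0295 -0.134   0.0701]
turn deg [-0.19  0.81 11.96]
nut [419.5 242.8] 16 [ 561.1 -382.5   22. ]
nut [414.2 269.8] 18 [ 502.2 -369.6   22. ]
nut [384.4 275.1] 19 [ 490.2 -305.4   22. ]
nut [317.3 289.6] 30 [ 528.8 -204.4   18. ]
nut [336.7 308.3] 27 [ 571.3 -239.2   18. ]
nut [290.5 335. ] 39 [ 498.2 -310.3   18. ]
nut [336.6 346.9] 34 [ 582.8 -319.    18. ]
nut [287.7 369.8] 31 [ 506.9 -378.    18. ]
nut [322.8 382.3] 31 [ 569.7 -390.    18. ]
```

View pics/c8.png

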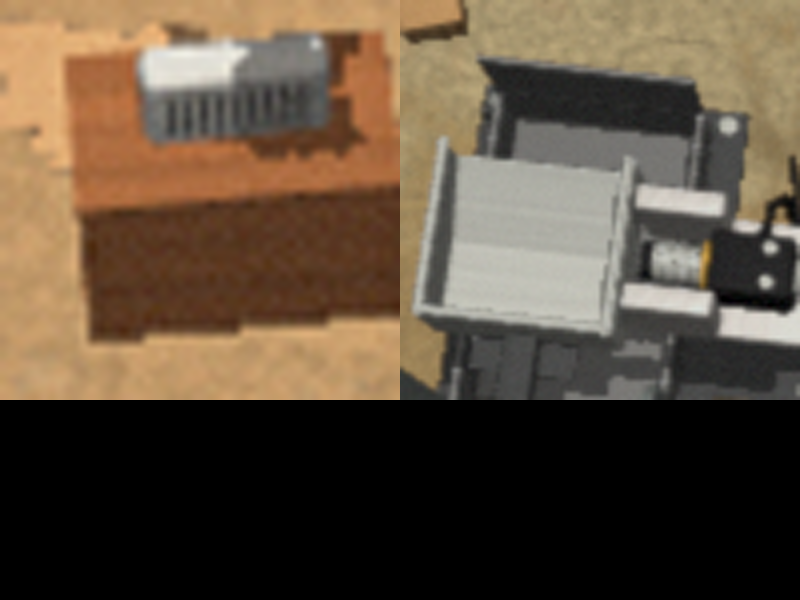

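The blade is back in its stand and the sensor is set. One nut was knocked to about (529,−204). My 14 views are used up, so from here I'll go by numbers, starting by squaring the tool to the tipper and measuring the nuts with the wrist camera.

Call:
servo_tool([
  [[110,0,0,0,-0.2,0.8,5.5],[110,0,0,0,0,0,5.5],[110,0,0,0,0,0,5.5],[110,0,0,0,0,0,5.5],[110,-0.027,-0.036,-0.015,0,0,0],[110,-0.027,-0.036,-0.015,0,0,0],[110,-0.026,-0.035,-0.01,0,0,0],[110,0,0,0,0,0,0],[110,0,0,0,0,0,0],[110,0,0,0,0,0,0]],
])

```text
clock: 25.87
position: [487.8, -217.8, 244.6]
ee_rot: [0.045, 0.999, 0.0, -0.01]
contact_force: [-0.2, 0.0, -0.1]
gripper_width: 48.7
grasp_force: 0.0
```

Run:
```python
from h import *
to((500,-230,250),85); d=snap("wrist","w9"); nuts(d,(0,0,640,300),22,100)
for q in [(497,-307),(570,-235),(581,-315),(505,-375),(569,-387),(529,-204)]: print(q,proj(d,(*q,22)).round(0))
a,b=load("scene0"),load("s8"); g=[cv2.cvtColor(x["frame"],cv2.COLOR_BGR2GRAY)[215:245,255:295].astype(np.float32) for x in(a,b)]
print(cv2.phaseCorrelate(*g), np.abs(g[0]-g[1]).mean(), np.abs(g[0]-g[1]).max()); print(arm.read_state()["gripper_width"])
```

```text
pos [ 487.8 -217.8  244.6] rotdeg x,y axes [174.82  84.82] tilt [-0.0192  0.0016 -0.9998]
shift m [-0.0131 -0.011  -0.0057]
turn deg [-0.01 -1.1  -0.18]
nut [ 68.5 134.1] 1388 [ 388.3 -464.9   22. ]
nut [424.5 140.3] 853 [ 426.8 -100.1   22. ]
nut [519.6 119.9] 117 [415.3  -3.6  22. ]
nut [539.5 174.6] 128 [472.7  21.1  22. ]
nut [235.7 222.7] 226 [ 496.  -307.6   22. ]
nut [177.6 235.7] 213 [ 505.  -374.2   22. ]
nut [335.7 241.4] 224 [ 527.1 -199.6   22. ]
nut [560.7 267.5] 134 [580.8  53.9  22. ]
nut [612.9 267.6] 322 [586.2 113.2  22. ]
nut [501.3 277.3] 125 [586.8 -13.1  22. ]
nut [308.1 279. ] 200 [ 569.2 -234.5   22. ]
nut [178.4 289.2] 186 [ 568.6 -385.7   22. ]
(497, -307) [236. 223.]
(570, -235) [308. 280.]
(581, -315) [240. 294.]
(505, -375) [177. 236.]
(569, -387) [177. 290.]
(529, -204) [332. 243.]
((0.36789726411260304, -0.21245060206309851), 0.6391384009520212) 13.546667 101.0
48.797379919242466
```

Call:
servo_tool([
  [[110,-0.0188,0.0104,0,0,-1.1,-0.2],[110,-0.0188,0.0104,0.03,0,0,0],[110,0,0,0.035,0,0,0],[110,0,0,0.035,0,0,0],[110,0,0,0.035,0,0,0],[110,0,0,0.03,0,0,0],[110,0,0,0.018,0,0,0],[110,0,0,0,0,0,0],[110,0,0,0,0,0,0]],
])

```text
clock: 26.67
position: [528.9, -199.8, 63.1]
ee_rot: [0.042, 0.999, -0.001, 0.001]
contact_force: [0.7, 0.2, 0.9]
gripper_width: 48.7
grasp_force: 0.0
```

Run:
```python
from h import *
to((527.1,-200.5,6),85); d=snap("wrist","w10"); p=proj(d,(527,-200,22)); print(p); nuts(d,(int(p[0])-90,max(0,int(p[1])-90),int(p[0])+90,int(p[1])+60),22,300)
```

```text
pos [ 528.9 -199.8   63.1] rotdeg x,y axes [175.19  85.19] tilt [ 0.0026 -0.0016 -1.    ]
shift m [ 0.0019 -0.0008  0.0571]
turn deg [-0.08  0.16  0.19]
[315.99931012 261.4449742 ]
nut [319.2 260.4] 334 [ 526.5 -198.1   22. ]
```

Call:
servo_tool([
  [[110,0.0023,0.0008,0.02,0,0,0],[110,0,0,0.02,0,0,0],[110,0,0,0.016,0,0,0],[110,0,0,0,0,0,0],[255,0,0,0,0,0,0],[255,0,0,0,0,0,0],[255,0,0,0,0,0,0],[255,0,0,0,0,0,0],[255,0,0,0,0,0,0],[255,0,0,0,0,0,0]],
])

```text
clock: 27.55
position: [528.9, -200.0, 10.0]
ee_rot: [0.043, 0.999, -0.001, 0.005]
contact_force: [-1.4, 1.6, 6.6]
gripper_width: 21.7
grasp_force: 58.9
```

Call:
servo_tool([
  [[255,0,0,-0.01,0,0,0],[255,0,0,-0.03,0,0,0],[255,0,0,-0.04,0,0,0],[255,0,0,-0.04,0,0,0],[255,0,0,-0.04,0,0,0],[255,0,0,-0.04,0,0,0],[255,0,0,-0.02,0,0,0],[255,0,0,0,0,0,0],[255,0,0,0,0,0,0]],
])

```text
clock: 28.3
position: [526.3, -199.5, 229.9]
ee_rot: [0.043, 0.999, -0.0, 0.004]
contact_force: [0.6, -1.0, -1.2]
gripper_width: 21.2
grasp_force: 58.9
```

Run:
```python
from h import *
to((606.9,28.6,230),85)
```

```text
pos [ 526.3 -199.5  229.9] rotdeg x,y axes [175.05  85.05] tilt [ 0.0089 -0.0013 -1.    ]
shift m [-0.0606  0.2342  0.0003]
turn deg [-0.03  0.52  0.05]
```

Call:
servo_tool([
  [[255,-0.0087,0.0335,0,0,0.5,0],[255,-0.0087,0.0335,0,0,0,0],[255,-0.0087,0.0335,0,0,0,0],[255,-0.0087,0.0335,0,0,0,0],[255,-0.0087,0.0335,0,0,0,0],[255,-0.0087,0.0335,0,0,0,0],[255,-0.0086,0.0332,0,0,0,0],[255,0,0,0,0,0,0],[255,0,0,0,0,0,0],[255,0,0,0,0,0,0]],
])

```text
clock: 29.13
position: [605.8, 28.3, 225.7]
ee_rot: [0.043, 0.999, -0.001, -0.004]
contact_force: [-0.7, -0.3, -1.9]
gripper_width: 21.7
grasp_force: 59.0
```

Run:
```python
from h import *
to((606.9,28.6,165),85)
```

```text
pos [605.8  28.3 225.7] rotdeg x,y axes [175.09  85.09] tilt [-0.0075 -0.0014 -1.    ]
shift m [-0.0015  0.0006  0.0607]
turn deg [-0.12 -0.42  0.09]
```

Call:
servo_tool([
  [[255,-0.0015,0.0006,0.02,0,-0.4,0],[255,0,0,0.02,0,0,0],[255,0,0,0.02,0,0,0],[255,0,0,0,0,0,0],[255,0,0,0,0,0,0],[160,0,0,0,0,0,0],[160,0,0,0,0,0,0],[160,0,0,0,0,0,0],[160,0,0,0,0,0,0],[160,0,0,0,0,0,0]],
])

```text
clock: 29.97
position: [608.7, 29.0, 168.0]
ee_rot: [0.043, 0.999, -0.0, 0.002]
contact_force: [0.2, 0.4, -0.9]
gripper_width: 31.8
grasp_force: 0.0
```

Call:
servo_tool([
  [[160,0,0,-0.02,0,0,0],[160,0,0,-0.02,0,0,0],[140,0,0,-0.025,0,0,0],[110,0.0021,-0.0378,0,0,0,0],[110,0.0021,-0.0378,0,0,0,0],[110,0.0021,-0.0378,0,0,0,0],[110,0.0021,-0.0378,0,0,0,0],[110,0.0021,-0.0378,0,0,0,0],[110,0.0021,-0.0378,0,0,0,0],[110,0.0021,-0.0378,0,0,0,0]],
])

```text
clock: 30.8
position: [570.4, -235.0, 232.9]
ee_rot: [0.043, 0.999, -0.001, 0.002]
contact_force: [0.4, 0.0, 0.2]
gripper_width: 48.9
grasp_force: 0.0
```

Call:
servo_tool([
  [[110,0,0,0,0,0,0],[110,0,0,0.04,0,0,0],[110,0,0,0.04,0,0,0],[110,0,0,0.04,0,0,0],[110,0,0,0.03,0,0,0],[110,0,0,0.014,0,0,0],[110,0,0,0,0,0,0],[110,0,0,0,0,0,0]],
])

```text
clock: 31.47
position: [571.5, -233.4, 68.2]
ee_rot: [0.043, 0.999, -0.001, 0.001]
contact_force: [0.8, 0.5, 1.4]
gripper_width: 47.9
grasp_force: 0.0
```

```bash
cat >> h.py <<'E'
def at(x,y):
    d=cams.get_image("wrist"); p=proj(d,(x,y,22)); print(p.round(0)); nuts(d,(max(0,int(p[0])-80),max(0,int(p[1])-80),int(p[0])+80,int(p[1])+60),24,300)
def bucket(n):
    "bright-metal features in the bucket seen by the top camera, against the first picture"
    t=snap("top",n); a=load("top0")["frame"].astype(int); m=(np.abs(a-t["frame"]).max(2)>35).astype(np.uint8)
    x0,y0,x1,y1=195,148,285,318
    k,_,st,c=cv2.connectedComponentsWithStats(m[y0:y1,x0:x1])
    for i in range(1,k):
        if st[i,4]>12: print("diff",(c[i]+[x0,y0]).round(0),st[i].tolist(),onz(t,c[i]+[x0,y0],160).round(0))
E
python3 - <<'E'
from h import *
to((569.2,-234.5,6),85); at(569.2,-234.5); bucket("t11")
E
```

```text
pos [ 571.5 -233.4   68.2] rotdeg x,y axes [175.12  85.12] tilt [ 0.0018 -0.0016 -1.    ]
shift m [ 0.0023 -0.0012  0.0622]
turn deg [-0.08  0.11  0.12]
[315. 258.]
diff [237. 233.] [0, 0, 90, 170, 9679] [553. -12. 160.]
diff [262. 205.] [62, 55, 10, 5, 30] [607. -56. 160.]
diff [268. 249.] [71, 92, 5, 24, 46] [524. -69. 160.]
diff [241. 249.] [40, 101, 12, 2, 13] [523. -20. 160.]
```

```bash
sed -i 's/24,300)/24,80)/' h.py
python3 - <<'E'
from h import *
at(569.2,-234.5)
E
```

```text
[315. 254.]
```

Run:
```python
from h import *
d=snap("wrist","w12"); h=cv2.cvtColor(d["frame"],cv2.COLOR_BGR2HSV); p=proj(d,(569.2,-234.5,24)).astype(int); print(p)
print("S");print(h[p[1]-50:p[1]+50:7,p[0]-50:p[0]+50:7,1]);print("V");print(h[p[1]-50:p[1]+50:7,p[0]-50:p[0]+50:7,2])
```

```text
[314 255]
S
[[76 77 83 76 79 84 75 79 83 80 79 83 86 79 79]
 [77 79 76 79 73 74 79 81 78 84 85 80 81 79 77]
 [81 78 82 78 75 73 81 74 76 80 88 83 84 87 83]
 [78 82 83 84 83 79 80 80 75 76 80 81 75 84 84]
 [86 80 81 81 86 76 79 89 87 79 80 79 81 76 81]
 [84 81 89 82 75 73 27 37 30 68 78 82 74 78 76]
 [82 77 84 82 80 32 56 44 53 48 82 84 79 78 81]
 [79 82 80 84 81 58 42 49 47 52 80 79 84 80 76]
 [81 77 79 79 80 88 42 38 49 50 79 77 78 79 82]
 [81 76 83 79 82 80 77 45 50 84 83 79 79 83 78]
 [80 80 78 82 81 76 78 79 80 84 81 80 83 82 83]
 [80 81 80 83 74 79 80 79 82 82 82 74 80 79 83]
 [84 86 81 80 80 79 79 78 85 79 78 80 79 74 75]
 [84 84 86 86 81 79 81 83 83 86 81 85 85 82 81]
 [86 81 86 86 86 80 84 87 82 82 84 78 84 85 84]]
V
[[150 153 151 168 152 142 156 154 142 150 154 150 146 146 146]
 [149 148 154 158 161 156 148 152 148 143 144 149 151 159 149]
 [155 150 147 148 152 154 144 148 162 146 147 148 142 143 144]
 [138 146 148 157 151 154 150 146 163 155 146 151 150 142 151]
 [145 146 151 145 140 151  87  86  85  71 149 152 152 154 155]
 [148 144 146 150 149  80  56  62  60  60 150 143 152 151 157]
 [156 145 136 150 127  55  87  86  92  79  78 140 152 148 145]
 [151 153 150 155 152  66  84  84  87  89  92 146 136 153 164]
 [155 146 145 152 149 113  86  88  88  82 149 156 156 154 149]
 [158 150 145 146 143 160 119  79  87 142 139 155 158 150 156]
 [146 150 154 137 142 162 154 151 147 145 155 149 136 152 153]
 [156 152 149 148 152 154 143 154 152 149 150 152 146 155 145]
 [136 145 154 157 141 161 149 148 147 151 153 157 151 161 150]
 [151 148 151 145 152 151 142 135 141 152 154 144 144 146 157]
 [151 145 142 149 146 150 149 143 149 150 152 147 152 147 152]]
```

Call:
servo_tool([
  [[110,0.0015,-0.0007,0.02,0,0,0],[110,0,0,0.02,0,0,0],[110,0,0,0.02,0,0,0],[110,0,0,0,0,0,0],[255,0,0,0,0,0,0],[255,0,0,0,0,0,0],[255,0,0,0,0,0,0],[255,0,0,0,0,0,0],[255,0,0,0,0,0,0],[255,0,0,0,0,0,0]],
])

```text
clock: 32.5
position: [571.1, -234.4, 10.0]
ee_rot: [0.043, 0.999, -0.001, 0.003]
contact_force: [0.1, 0.6, 5.4]
gripper_width: 27.6
grasp_force: 59.9
```

Call:
servo_tool([
  [[255,0,0,-0.01,0,0,0],[255,0,0,-0.03,0,0,0],[255,0,0,-0.04,0,0,0],[255,0,0,-0.04,0,0,0],[255,0,0,-0.04,0,0,0],[255,0,0,-0.04,0,0,0],[255,0,0,-0.02,0,0,0],[255,0,0,0,0,0,0],[255,0,0,0,0,0,0]],
])

```text
clock: 33.25
position: [569.4, -233.8, 230.2]
ee_rot: [0.043, 0.999, -0.0, 0.003]
contact_force: [-0.2, -0.6, -1.0]
gripper_width: 27.5
grasp_force: 59.2
```

Call:
servo_tool([
  [[255,-0.002,0.0338,0,0,0,0],[255,-0.002,0.0338,0,0,0,0],[255,-0.002,0.0338,0,0,0,0],[255,-0.002,0.0338,0,0,0,0],[255,-0.002,0.0338,0,0,0,0],[255,-0.002,0.0338,0,0,0,0],[255,-0.002,0.0338,0,0,0,0],[255,0,0,0,0,0,0],[255,0,0,0,0,0,0],[255,0,0,0,0,0,0]],
])

```text
clock: 34.08
position: [602.6, 0.5, 226.5]
ee_rot: [0.043, 0.999, -0.001, -0.0]
contact_force: [-0.2, 0.5, -0.5]
gripper_width: 27.9
grasp_force: 59.2
```

```bash
sed -i 's/(0,0,90),(180,hi,255)/(0,0,45),(180,hi,255)/; s/24,80)/24,80,62)/' h.py
python3 - <<'E'
from h import *
to((604.5,0.8,165),85)
E
```

```text
pos [6.026e+02 5.000e-01 2.265e+02] rotdeg x,y axes [175.09  85.09] tilt [-9.0e-04 -1.9e-03 -1.0e+00]
shift m [-0.0019  0.0006  0.0615]
turn deg [-0.11 -0.04  0.09]
```

Call:
servo_tool([
  [[255,-0.0019,0.003,0.02,0,0,0],[255,0,0,0.02,0,0,0],[255,0,0,0.01,0,0,0],[255,0,0,0,0,0,0],[255,0,0,0,0,0,0],[145,0,0,0,0,0,0],[145,0,0,0,0,0,0],[145,0,0,0,0,0,0],[145,0,0,0,0,0,0],[145,0,0,0,0,0,0]],
])

```text
clock: 34.92
position: [606.1, 3.4, 178.8]
ee_rot: [0.043, 0.999, -0.0, 0.002]
contact_force: [-0.0, -0.1, 0.8]
gripper_width: 37.1
grasp_force: 0.0
```

Call:
servo_tool([
  [[145,0,0,-0.02,0,0,0],[145,0,0,-0.02,0,0,0],[140,0,0,-0.02,0,0,0],[110,0.0045,-0.04,0,0,0,0],[110,0.0045,-0.04,0,0,0,0],[110,0.0045,-0.04,0,0,0,0],[110,0.0045,-0.04,0,0,0,0],[110,0.0045,-0.04,0,0,0,0],[110,0.0045,-0.04,0,0,0,0],[110,0,0,0,0,0,0]],
])

```text
clock: 35.75
position: [556.4, -238.9, 238.6]
ee_rot: [0.046, 0.999, -0.001, 0.001]
contact_force: [0.9, 1.3, -0.5]
gripper_width: 48.7
grasp_force: 0.0
```

Run:
```python
from h import *
to((581,-315,63),85); bucket("t13"); s=snap("scene","s13"); a=load("s8")
m=(np.abs(a["frame"].astype(int)-s["frame"]).max(2)>35).astype(np.uint8)
k,_,st,c=cv2.connectedComponentsWithStats(m)
for i in range(1,k):
    if st[i,4]>15: print("sd",c[i].round(0),st[i].tolist())
```

```text
pos [ 556.4 -238.9  238.6] rotdeg x,y axes [174.7  84.7] tilt [ 0.0024 -0.0025 -1.    ]
shift m [-0.0311 -0.0731  0.1758]
turn deg [-0.13  0.15 -0.3 ]
diff [200. 150.] [0, 0, 12, 7, 49] [713.  65. 160.]
diff [234. 228.] [0, 0, 90, 170, 8986] [562.  -7. 160.]
diff [196. 188.] [0, 32, 3, 18, 19] [637.  68. 160.]
diff [282. 201.] [85, 52, 5, 4, 15] [615. -94. 160.]
diff [283. 210.] [85, 60, 5, 5, 16] [598. -95. 160.]
diff [264. 248.] [67, 89, 5, 22, 70] [525. -63. 160.]
diff [202. 296.] [5, 145, 6, 6, 24] [438.  46. 160.]
sd [98. 41.] [90, 0, 24, 81, 944]
sd [349. 116.] [304, 0, 106, 243, 10436]
sd [323.  27.] [317, 19, 14, 14, 35]
sd [289.  59.] [282, 22, 13, 53, 194]
sd [120.  33.] [109, 27, 25, 12, 132]
sd [363.  33.] [358, 30, 10, 6, 21]
sd [101.  86.] [62, 38, 69, 83, 1154]
sd [265. 109.] [231, 45, 61, 141, 4077]
sd [311.  50.] [310, 44, 3, 14, 21]
sd [136. 106.] [133, 102, 7, 8, 29]
sd [128. 114.] [124, 110, 11, 11, 53]
sd [119. 124.] [116, 117, 6, 14, 41]
sd [ 39. 137.] [30, 122, 23, 45, 289]
sd [ 78. 144.] [53, 125, 44, 48, 683]
sd [245. 150.] [232, 142, 26, 17, 299]
sd [167. 156.] [144, 146, 40, 29, 429]
sd [136. 163.] [133, 160, 10, 7, 30]
sd [237. 177.] [221, 166, 33, 26, 545]
sd [113. 190.] [106, 179, 15, 21, 172]
sd [375. 182.] [371, 178, 9, 9, 63]
sd [ 65. 188.] [63, 184, 5, 9, 24]
sd [310. 200.] [306, 193, 11, 11, 51]
sd [292. 207.] [275, 198, 31, 18, 312]
sd [367. 204.] [364, 203, 6, 4, 16]
sd [327. 211.] [324, 210, 7, 4, 19]
sd [281. 227.] [274, 224, 16, 7, 83]
sd [347. 233.] [341, 229, 13, 9, 53]
sd [283. 237.] [275, 232, 16, 8, 57]
sd [350. 257.] [344, 247, 16, 18, 94]
sd [317. 292.] [311, 286, 13, 12, 93]
sd [336. 311.] [329, 304, 15, 13, 100]
```

```bash
cat >> h.py <<'E'
def state(n):
    t=load(n); g=cv2.cvtColor(t["frame"],cv2.COLOR_BGR2GRAY); print(n); print(g[168:224:4,192:256:4])
E
python3 - <<'E'
from h import *
for n in ("t8","t11","t13"): state(n)
E
```

```text
t8
[[145 137 144 145 136  58  48  38  38  36  33  37  38  37  35  38]
 [147 141 139 141 137  90  46 114 115 116 105 113  84  71  60  39]
 [143 142 183 140 135 106  45 115 114 116 116 114 118 119 118 118]
 [139 133 166 131 173 165 163 153 117 120 116 116 118 117 151 117]
 [138 138 128 153 173 174 174 172 171 171 171 171 171 171 103 115]
 [135 138  97 155 174 174 174 176 176 176 173 172 175 151 105 202]
 [139 134  79 161 176 177 176 180 177 173 173 173 176 157  71 115]
 [142 160  74 163 170 175 175 173 174 172 172 173 176 182  77  66]
 [148 181  74 178 173 173 172 172 173 176 177 176 175 170  78  65]
 [136 178  77 189 191 192 189 190 193 191 192 186 180 164  79  67]
 [132 143  78 193 193 191 192 188 189 189 192 192 184 161  74  49]
 [132 106  86 191 187 191 191 190 194 192 196 193 141 107 203 204]
 [130 166 127 187 195 193 194 192 191 191 191 189 141  96 173 194]
 [130  82  62  60  83  92 142 161 179 183 179 168 167  77  63  64]]
t11
[[142 134 141 140 129  66 200 204 201 201 200 201 164 156 168 169]
 [145 139 134 137  94  76 203 202 204 202 205 146 152 161 166 168]
 [138 136 178 136  8
[... 1027 characters left out ...]
 187 188 182 178 176 174 168]
 [123 145 159 169 175 180 183 186 186 184 186 183 179 177 173 163]
 [129 147 162 169 173 181 185 183 184 185 185 183 178 175 172 161]
 [140 156 166 173 177 182 184 184 182 183 184 180 178 171 168 160]
 [146 162 169 174 178 181 184 187 185 185 183 181 177 169 162 152]
 [156 162 169 177 178 183 183 183 187 184 181 179 175 168 161 150]
 [160 166 172 176 177 182 183 184 184 183 180 179 174 170 161 149]
 [162 166 175 176 178 179 182 182 184 183 180 180 172 169 163 156]
 [164 168 175 178 180 183 182 182 184 179 178 176 171 167 159 153]
 [163 171 176 179 183 183 185 182 182 178 175 172 169 163 159 152]
 [168 174 177 181 184 183 186 183 181 180 177 175 164 161 156 147]]
```

Call:
servo_tool([
  [[110,0.018,-0.0247,0,0,0,-0.3],[110,0.018,-0.0247,0,0,0,0],[110,0.018,-0.0247,0,0,0,0],[110,0,0,0.035,0,0,0],[110,0,0,0.035,0,0,0],[110,0,0,0.035,0,0,0],[110,0,0,0.035,0,0,0],[110,0,0,0.034,0,0,0],[110,0,0,0,0,0,0],[110,0,0,0,0,0,0]],
])

```text
clock: 36.68
position: [498.5, -301.9, 63.3]
ee_rot: [0.039, 0.999, -0.0, -0.0]
contact_force: [-0.6, -0.5, 1.1]
gripper_width: 48.3
grasp_force: 0.0
```

Run:
```python
from h import *
to((496,-307.6,6),85); at(496,-307.6); snap("top","t14"); state("t14")
```

```text
pos [ 498.5 -301.9   63.3] rotdeg x,y axes [175.49  85.49] tilt [-1.e-03 -6.e-04 -1.e+00]
shift m [ 0.002  -0.0058  0.0573]
turn deg [-0.04 -0.05  0.49]
[306. 261.]
nut [306.2 258.2] 991 [ 493.4 -307.4   24. ]
nut [240.8 302.3] 474 [ 518.  -348.1   24. ]
nut [382.5 289. ] 92 [ 515.8 -264.8   24. ]
t14
[[147 137 144 143 139  55  48  37  36  38  36  38  37  36  36  34]
 [146 143 139 138 134  93  45 114 116 117 108 109  84  70  63  38]
 [144 140 181 140 135 108  41 115 114 117 116 116 118 119 117 116]
 [141 134 164 132 171 168 162 151 118 122 118 114 119 117 149 116]
 [138 137 130 152 174 175 175 172 173 171 169 169 171 170 104 115]
 [133 138  99 156 174 176 175 173 175 175 173 174 172 146 101 201]
 [141 135  79 160 174 177 179 176 175 175 172 172 175 157  69 115]
 [145 160  76 162 170 176 172 173 173 172 172 175 175 181  73  64]
 [144 182  72 178 175 170 147 168 176 174 174 176 176 172  76  64]
 [134 177  72 191 189 146 158 137 131  97 113  86 182 165  74  70]
 [134 146  78 192 193 138 162 108  54 116 137 123 177 159  72  49]
 [132 105  85 190 190 121 107  83 139  88 125 115 116 104 204 204]
 [131 166 128 184 196 195 190 193 193 122 103 109 137  99 174 199]
 [129  80  60  63  83  93 141 160 183 184 179 168 171  74  64  64]]
```

Call:
servo_tool([
  [[110,0.0031,-0.0059,0.02,0,0,0],[110,0,0,0.02,0,0,0],[110,0,0,0.016,0,0,0],[110,0,0,0,0,0,0],[255,0,0,0,0,0,0],[255,0,0,0,0,0,0],[255,0,0,0,0,0,0],[255,0,0,0,0,0,0],[255,0,0,0,0,0,0],[255,0,0,0,0,0,0]],
])

```text
clock: 37.62
position: [497.3, -309.3, 11.2]
ee_rot: [0.04, 0.999, -0.001, 0.004]
contact_force: [-0.4, 0.5, 6.4]
gripper_width: 21.2
grasp_force: 58.2
```

Call:
servo_tool([
  [[255,0,0,-0.01,0,0,0],[255,0,0,-0.03,0,0,0],[255,0,0,-0.04,0,0,0],[255,0,0,-0.04,0,0,0],[255,0,0,-0.04,0,0,0],[255,0,0,-0.04,0,0,0],[255,0,0,-0.02,0,0,0],[255,0,0,0,0,0,0],[255,0,0,0,0,0,0]],
])

```text
clock: 38.37
position: [495.0, -308.3, 230.9]
ee_rot: [0.04, 0.999, -0.001, 0.004]
contact_force: [0.8, 0.4, -1.9]
gripper_width: 21.1
grasp_force: 58.5
```

Call:
servo_tool([
  [[255,-0.0101,0.033,0,0,0,0],[255,-0.0101,0.033,0,0,0,0],[255,-0.0101,0.033,0,0,0,0],[255,-0.0101,0.033,0,0,0,0],[255,-0.0101,0.033,0,0,0,0],[255,-0.0101,0.033,0,0,0,0],[255,-0.0101,0.033,0,0,0,0],[255,-0.0101,0.033,0,0,0,0],[255,-0.0101,0.033,0,0,0,0],[255,-0.0101,0.033,0,0,0,0]],
])

```text
clock: 39.2
position: [621.2, 13.9, 226.5]
ee_rot: [0.04, 0.999, -0.001, -0.0]
contact_force: [0.6, -0.9, -1.8]
gripper_width: 21.1
grasp_force: 58.6
```

Call:
servo_tool([
  [[255,0,0,0,0,0,0],[255,0,0,0,0,0,0],[255,0,0,0,0,0,0]],
])

```text
clock: 39.45
position: [621.0, 12.2, 226.8]
ee_rot: [0.04, 0.999, -0.001, -0.0]
contact_force: [-0.1, 0.3, -0.8]
gripper_width: 21.3
grasp_force: 58.6
```

Run:
```python
from h import *
to((621.7,13.3,185),85)
```

```text
pos [621.   12.2 226.8] rotdeg x,y axes [175.39  85.39] tilt [-5.0e-04 -1.9e-03 -1.0e+00]
shift m [-0.0006  0.0012  0.0418]
turn deg [-0.11 -0.02  0.39]
```

Call:
servo_tool([
  [[255,-0.0006,0.0012,0.02,0,0,0],[255,0,0,0.02,0,0,0],[255,0,0,0,0,0,0],[255,0,0,0,0,0,0],[150,0,0,0,0,0,0],[150,0,0,0,0,0,0],[150,0,0,0,0,0,0],[150,0,0,-0.01,0,0,0],[150,0,0,-0.02,0,0,0],[110,0,0,-0.02,0,0,0]],
])

```text
clock: 40.28
position: [622.5, 13.4, 239.5]
ee_rot: [0.04, 0.999, -0.001, 0.001]
contact_force: [-0.3, 0.0, 0.6]
gripper_width: 46.2
grasp_force: 0.0
```

Call:
servo_tool([
  [[110,0.0085,-0.0396,0,0,0,0],[110,0.0085,-0.0396,0,0,0,0],[110,0.0085,-0.0396,0,0,0,0],[110,0.0085,-0.0396,0,0,0,0],[110,0.0085,-0.0396,0,0,0,0],[110,0.0085,-0.0396,0,0,0,0],[110,0.0085,-0.0396,0,0,0,0],[110,0.0085,-0.0396,0,0,0,0],[110,0.0085,-0.0396,0,0,0,0],[110,0.0085,-0.0396,0,0,0,0]],
])

```text
clock: 41.12
position: [505.5, -376.3, 240.3]
ee_rot: [0.04, 0.999, -0.001, 0.002]
contact_force: [0.5, -0.2, 0.4]
gripper_width: 48.9
grasp_force: 0.0
```

Call:
servo_tool([
  [[110,0,0,0,0,0,0],[110,0,0,0.04,0,0,0],[110,0,0,0.04,0,0,0],[110,0,0,0.04,0,0,0],[110,0,0,0.03,0,0,0],[110,0,0,0.014,0,0,0],[110,0,0,0,0,0,0],[110,0,0,0,0,0,0]],
])

```text
clock: 41.78
position: [507.0, -374.8, 75.0]
ee_rot: [0.04, 0.999, -0.001, 0.001]
contact_force: [0.6, 0.1, 0.9]
gripper_width: 49.0
grasp_force: 0.0
```

Run:
```python
from h import *
to((505,-374.2,6),85); at(505,-374.2); snap("top","t15"); state("t15")
```

```text
pos [ 507.  -374.8   75. ] rotdeg x,y axes [175.42  85.41] tilt [ 0.0027 -0.0019 -1.    ]
shift m [0.0022 0.0006 0.069 ]
turn deg [-0.1   0.16  0.42]
[317. 254.]
nut [316.9 251. ] 904 [ 502.3 -374.3   24. ]
nut [244.3 296.8] 328 [ 528.8 -421.8   24. ]
nut [388.3 297.2] 333 [ 536.1 -332.4   24. ]
t15
[[148 137 146 147 138  56  46  38  36  39  36  39  36  38  37  33]
 [150 142 141 143 136  93  45 111 116 115 111 113  83  70  62  43]
 [144 142 139 143 136 107  39 114 118 117 119 118 117 114 119 116]
 [143 134 134 142 106 117  46 115 115 114 116 118 118 116 118 117]
 [140 139 137 138  77  74  55 117 118 116 116 117 119 117 118 120]
 [137 137 134 141  75  64  77 117 117 116 118 119 119 118 115 202]
 [142 142 130 135  75  44 106 116 117 119 122 120 117 119 120 113]
 [146 134 132 139  73  43 110 118 119 119 117 118 118 119 121  64]
 [145 143 138 132 106  47 120 118 120 152 160 117 121 116 119  63]
 [136 136 135  97 113  45 120 120 117 158 117  88 119 119 118  68]
 [132 132 133  93  95  53 120 118 120  92  68 116 120  79  75  51]
 [133 135 131  76  80  67 118 117 118 121 119 119 117  74 201 205]
 [128 132 136 184 189 176 120 118 119 118 119 119 121 123 177 199]
 [129 133 144 184 191 165 115 118 118 119 118 121 121  86  65  65]]
```

The bucket tipped by itself after the third nut. The three left over go into the tray.

Call:
servo_tool([
  [[110,0.003,0.0003,0.025,0,0,0],[110,0,0,0.025,0,0,0],[110,0,0,0.017,0,0,0],[110,0,0,0,0,0,0],[255,0,0,0,0,0,0],[255,0,0,0,0,0,0],[255,0,0,0,0,0,0],[255,0,0,0,0,0,0],[255,0,0,0,0,0,0],[255,0,0,0,0,0,0]],
])

```text
clock: 42.72
position: [505.4, -374.9, 9.9]
ee_rot: [0.04, 0.999, -0.002, 0.004]
contact_force: [0.8, 0.5, 6.1]
gripper_width: 27.4
grasp_force: 59.5
```

Call:
servo_tool([
  [[255,0,0,-0.01,0,0,0],[255,0,0,-0.03,0,0,0],[255,0,0,-0.04,0,0,0],[255,0,0,-0.03,0,0,0],[255,0.0314,0.0174,0,0,0,0],[255,0.0314,0.0174,0,0,0,0],[255,0.0314,0.0174,0,0,0,0],[255,0.0314,0.0174,0,0,0,0],[255,0.0314,0.0174,0,0,0,0],[255,0,0,0,0,0,0]],
])

```text
clock: 43.55
position: [345.8, -270.7, 116.1]
ee_rot: [0.041, 0.999, 0.002, -0.002]
contact_force: [-0.5, -0.1, -0.1]
gripper_width: 27.3
grasp_force: 59.2
```

Call:
servo_tool([
  [[255,0,0,0,0,0,0],[255,0,0,0,0,0,0]],
])

```text
clock: 43.72
position: [354.7, -274.9, 117.9]
ee_rot: [0.04, 0.999, -0.001, 0.003]
contact_force: [0.6, -0.1, -0.4]
gripper_width: 27.2
grasp_force: 59.2
```

Run:
```python
from h import *
to((354.5,-274.8,26),85); print(arm.read_state()["joints"].round(2))
```

```text
pos [ 354.7 -274.9  117.9] rotdeg x,y axes [175.41  85.41] tilt [ 0.0051 -0.0023 -1.    ]
shift m [0.0007 0.0002 0.0919]
turn deg [-0.11  0.3   0.41]
[-0.29  0.21 -0.57  0.   -0.78 -1.36]
```

Call:
servo_tool([
  [[255,0.0005,0,0.035,0,0.3,0],[255,0,0,0.035,0,0,0],[255,0,0,0.022,0,0,0],[255,0,0,0,0,0,0],[140,0,0,0,0,0,0],[140,0,0,0,0,0,0],[140,0,0,0,0,0,0],[140,0,0,0,0,0,0],[140,0,0,-0.01,0,0,0],[140,0,0,-0.03,0,0,0]],
])

```text
clock: 44.55
position: [350.9, -273.7, 63.3]
ee_rot: [0.041, 0.999, 0.001, -0.005]
contact_force: [1.4, -0.4, -0.0]
gripper_width: 38.7
grasp_force: 0.0
```

Call:
servo_tool([
  [[140,0,0,-0.04,0,0,0],[110,-0.0382,-0.0037,-0.003,0,0,0],[110,-0.0382,-0.0037,0,0,0,0],[110,-0.0382,-0.0037,0,0,0,0],[110,-0.0382,-0.0037,0,0,0,0],[110,-0.0382,-0.0037,0,0,0,0],[110,-0.0382,-0.0037,0,0,0,0],[110,0,0,0.035,0,0,0],[110,0,0,0,0,0,0],[110,0,0,0,0,0,0]],
])

```text
clock: 45.38
position: [578.7, -314.7, 71.1]
ee_rot: [0.04, 0.999, 0.0, -0.003]
contact_force: [0.4, -0.0, -0.7]
gripper_width: 48.3
grasp_force: 0.0
```

Run:
```python
from h import *
to((581,-315,6),85); at(581,-315)
```

```text
pos [ 578.7 -314.7   71.1] rotdeg x,y axes [175.37  85.37] tilt [-6.8e-03  6.0e-04 -1.0e+00]
shift m [-0.0028 -0.0001  0.0651]
turn deg [-0.   -0.39  0.37]
[316. 264.]
nut [316.4 260.9] 913 [ 578.4 -314.7   24. ]
nut [243.  299.7] 378 [ 599.9 -361.4   24. ]
nut [388.6 298.9] 355 [ 606.4 -272.7   24. ]
```

Call:
servo_tool([
  [[110,-0.0013,0,0.024,0,-0.4,0],[110,0,0,0.024,0,0,0],[110,0,0,0.016,0,0,0],[110,0,0,0,0,0,0],[255,0,0,0,0,0,0],[255,0,0,0,0,0,0],[255,0,0,0,0,0,0],[255,0,0,0,0,0,0],[255,0,0,0,0,0,0],[255,0,0,0,0,0,0]],
])

```text
clock: 46.27
position: [583.0, -316.0, 11.5]
ee_rot: [0.04, 0.999, -0.002, 0.004]
contact_force: [-0.5, 0.9, 6.9]
gripper_width: 20.9
grasp_force: 58.2
```

Call:
servo_tool([
  [[255,0,0,-0.01,0,0,0],[255,0,0,-0.03,0,0,0],[255,0,0,-0.04,0,0,0],[255,0,0,-0.03,0,0,0],[255,0.0334,0.0031,0,0,0,0],[255,0.0334,0.0031,0,0,0,0],[255,0.0334,0.0031,0,0,0,0],[255,0.0334,0.0031,0,0,0,0],[255,0.0334,0.0031,0,0,0,0],[255,0.0334,0.0031,0,0,0,0]],
])

```text
clock: 47.1
position: [381.4, -280.2, 118.4]
ee_rot: [0.04, 0.999, -0.001, 0.003]
contact_force: [0.3, -0.9, 0.3]
gripper_width: 21.0
grasp_force: 58.3
```

Call:
servo_tool([
  [[255,0,0,0,0,0,0],[255,0,0,0,0,0,0],[255,0,0,0,0,0,0]],
])

```text
clock: 47.35
position: [383.9, -281.0, 118.7]
ee_rot: [0.04, 0.999, -0.001, 0.004]
contact_force: [0.1, 0.9, -0.5]
gripper_width: 21.2
grasp_force: 58.3
```

Run:
```python
from h import *
to((382,-280,28),85); d=snap("wrist","w20"); h=cv2.cvtColor(d["frame"],cv2.COLOR_BGR2HSV)
p=proj(d,(354,-274,20)); print(p); x,y=p.astype(int); m=h[y-40:y+40:8,x-60:x+60:8]; print(m[...,1]); print(m[...,2])
```

```text
pos [ 383.9 -281.   118.7] rotdeg x,y axes [175.39  85.39] tilt [ 0.0076 -0.0027 -1.    ]
shift m [0.0027 0.001  0.0907]
turn deg [-0.12  0.44  0.39]
[323.16184418 194.43982718]
[[108 104 108 102 103 100  98 107 100  98  98  95 100  98 101]
 [113 117 134 110 105 106 112 102 102  98  97 105  98 100 103]
 [113 102 103 102 102  97 101  98 105  99 103 103 103 103 106]
 [112 101  95  97  88  95  98  66  77  97  93  83  87  99 120]
 [123  97  99  96  93 101  50  47  47  79  88  81 107 107 111]
 [120  95 100  93  88  89  44  44  46  52  91 110 110 114 109]
 [119  96  99  99  93  96  46  40  45  74  91 107 108 125 108]
 [110  98  99  98  93 101 101  46  59 104 106 110 112 110 114]
 [114  98  98 100 115 110 111 114 102 115 112 108 110 117 112]
 [115  97  97  98 106 108 108 107 113 114 111 107 113  96 108]]
[[146 152 147 153 151 151 151 148 153 145 151 151 146 151 147]
 [126  94  78  81  90 111 130 148 147 151 152 148 148 145 144]
 [142 167 171 177 180 182 180 183 179 182 181 179 169 166 152]
 [ 96 162 188 187 188 188 177 146  73 189 187 187 185 173 108]
 [ 91 190 188 188 187 159  82 159 125 136 189 188 141 122 108]
 [ 98 188 187 189 189 171 161 158 155  79 188 135 128 116 115]
 [101 189 188 188 189 188 154 152 146 124 182 133 128 100 118]
 [109 188 188 188 186 167 146 149 129 166 132 132 128  79 116]
 [107 187 188 188 124 123 124 123 118 118 128 127 127  72 116]
 [109 190 189 187 123 125 125 121 115 119 129 129 124  69 113]]
```

Call:
servo_tool([
  [[255,0.001,0.0005,0.035,0,0.4,0],[255,0,0,0.035,0,0,0],[255,0,0,0.021,0,0,0],[255,0,0,0,0,0,0],[150,0,0,0,0,0,0],[150,0,0,0,0,0,0],[150,0,0,0,0,0,0],[150,0,0,0,0,0,0],[150,0,0,-0.01,0,0,0],[150,0,0,-0.03,0,0,0]],
])

```text
clock: 48.23
position: [379.3, -279.0, 64.2]
ee_rot: [0.041, 0.999, 0.001, -0.005]
contact_force: [0.4, 0.1, -0.4]
gripper_width: 35.0
grasp_force: 0.0
```

Call:
servo_tool([
  [[150,0,0,-0.04,0,0,0],[110,-0.0323,-0.015,-0.003,0,0,0],[110,-0.0323,-0.015,0,0,0,0],[110,-0.0323,-0.015,0,0,0,0],[110,-0.0323,-0.015,0,0,0,0],[110,-0.0323,-0.015,0,0,0,0],[110,-0.0323,-0.015,0,0,0,0],[110,0,0,0.035,0,0,0],[110,0,0,0,0,0,0],[110,0,0,0,0,0,0]],
])

```text
clock: 49.07
position: [566.4, -384.7, 72.1]
ee_rot: [0.041, 0.999, 0.001, -0.004]
contact_force: [-0.7, -0.1, 0.6]
gripper_width: 49.0
grasp_force: 0.0
```

Run:
```python
from h import *
to((569,-386,6),85); at(569,-386)
```

```text
pos [ 566.4 -384.7   72.1] rotdeg x,y axes [175.35  85.35] tilt [-0.0072  0.0013 -1.    ]
shift m [-0.0032 -0.0011  0.0661]
turn deg [ 0.04 -0.42  0.35]
[315. 264.]
nut [315.  260.3] 906 [ 565.9 -385.6   24. ]
nut [242.2 301.3] 428 [ 589.  -432.3   24. ]
nut [387.4 297.3] 300 [ 593.4 -343.2   24. ]
```

Call:
servo_tool([
  [[110,-0.0015,-0.001,0.024,0,-0.4,0],[110,0,0,0.024,0,0,0],[110,0,0,0.017,0,0,0],[110,0,0,0,0,0,0],[255,0,0,0,0,0,0],[255,0,0,0,0,0,0],[255,0,0,0,0,0,0],[255,0,0,0,0,0,0],[255,0,0,0,0,0,0],[255,0,0,0,0,0,0]],
])

```text
clock: 49.95
position: [570.8, -387.1, 11.7]
ee_rot: [0.04, 0.999, -0.002, 0.004]
contact_force: [-0.7, 1.3, 5.6]
gripper_width: 26.6
grasp_force: 60.0
```

Call:
servo_tool([
  [[255,0,0,-0.01,0,0,0],[255,0,0,-0.03,0,0,0],[255,0,0,-0.04,0,0,0],[255,0,0,-0.03,0,0,0],[255,0.0331,0.0175,0,0,0,0],[255,0.0331,0.0175,0,0,0,0],[255,0.0331,0.0175,0,0,0,0],[255,0.0331,0.0175,0,0,0,0],[255,0.0331,0.0175,0,0,0,0],[255,0,0,0,0,0,0]],
])

```text
clock: 50.78
position: [402.2, -281.8, 117.2]
ee_rot: [0.041, 0.999, 0.002, -0.002]
contact_force: [-1.1, 0.7, -1.1]
gripper_width: 26.1
grasp_force: 59.6
```

Call:
servo_tool([
  [[255,0,0,0,0,0,0],[255,0,0,0,0,0,0],[255,0,0,0,0,0,0]],
])

```text
clock: 51.03
position: [412.5, -286.4, 118.9]
ee_rot: [0.04, 0.999, -0.001, 0.003]
contact_force: [-0.0, 0.1, -0.4]
gripper_width: 25.9
grasp_force: 59.6
```

Run:
```python
from h import *
to((411,-285.5,28),85); d=snap("wrist","w21"); x,y=proj(d,(382,-280,30)).astype(int); print(x,y)
nuts(d,(x-70,y-90,x+70,y+40),26,60,62)
```

```text
pos [ 412.5 -286.4  118.9] rotdeg x,y axes [175.38  85.38] tilt [ 0.0065 -0.0022 -1.    ]
shift m [0.0022 0.001  0.0908]
turn deg [-0.1   0.38  0.38]
322 196
nut [325.6 153.1] 754 [ 353.9 -275.8   26. ]
nut [324.3 185.4] 352 [ 375.3 -278.2   26. ]
nut [324.3 206.4] 719 [ 390.  -279.2   26. ]
```

Call:
servo_tool([
  [[255,0.001,0.0005,0.035,0,0.4,0],[255,0,0,0.035,0,0,0],[255,0,0,0.017,0,0,0],[255,0,0,0,0,0,0],[140,0,0,0,0,0,0],[140,0,0,0,0,0,0],[140,0,0,0,0,0,0],[140,0,0,0,0,0,0],[140,0,0,-0.01,0,0,0],[140,0,0,-0.03,0,0,0]],
])

```text
clock: 51.92
position: [407.3, -284.3, 68.1]
ee_rot: [0.041, 0.999, 0.001, -0.006]
contact_force: [1.1, -0.5, -0.1]
gripper_width: 38.7
grasp_force: 0.0
```

Call:
servo_tool([
  [[140,0,0,-0.04,0,0,0],[140,0,0,-0.04,0,0,0],[140,0,0,-0.04,0,0,0],[140,0,0,-0.04,0,0,0],[140,0,0,-0.03,0,0,0],[140,0,0,0,0,0,0],[140,0,0,0,0,0,0],[140,0,0,0,0,0,0]],
])

```text
clock: 52.58
position: [410.1, -284.8, 260.5]
ee_rot: [0.041, 0.999, 0.0, -0.002]
contact_force: [-0.3, 1.0, 0.1]
gripper_width: 38.5
grasp_force: 0.0
```

Run:
```python
from h import *
to((640,15,290),85); d=snap("wrist","w22"); x,y=proj(d,(382,-280,20)).astype(int); print(x,y)
nuts(d,(x-70,y-90,x+70,y+90),24,40,62)
for c in [(331,-317),(343,-228),(433,-245),(422,-330)]: print(proj(d,(*c,28)).round(0))
t=snap("top","t22");s=snap("scene","s22")
# tipped counterweight region in top: compare against t8
a=load("t8")["frame"].astype(int); m=(np.abs(a-t["frame"]).max(2)>35).astype(np.uint8)[148:318,180:300]
k,_,st,c=cv2.connectedComponentsWithStats(m)
for i in range(1,k):
    if st[i,4]>25: print((c[i]+[180,148]).round(0),(st[i]+[180,148,0,0,0]).tolist())
g=cv2.cvtColor(t["frame"],cv2.COLOR_BGR2GRAY); print(g[204:300:4,188:264:4]); 
print("proj cw tipped top",proj(t,(569.8,16.4,245.6)),"bin nuts:");
```

```text
pos [ 410.1 -284.8  260.5] rotdeg x,y axes [175.35  85.35] tilt [-3.2e-03  2.0e-04 -1.0e+00]
shift m [-0.2048  0.3174 -0.0302]
turn deg [-0.01 -0.19  0.35]
318 176
nut [322.2 154.5] 449 [ 358.  -274.2   24. ]
nut [317.7 187.6] 634 [ 393.3 -281.9   24. ]
[280. 132.]
[365. 137.]
[353. 221.]
[277. 217.]
[243. 259.] [180, 174, 120, 144, 11864]
[220. 229.] [216, 222, 11, 19, 105]
[202. 245.] [196, 241, 12, 10, 66]
[203. 259.] [199, 255, 11, 7, 28]
[[129 130 129 129  93 109  48 112 113 113 152 111  84 111 114 110  66 191
  179]
 [132 126 128 126  88  93  50 113 110 112  87  65 109  72 113 132 121 116
  148]
 [131 125 128 124  72  72  61 116 114 112 113 113  99  90 159 152 150 144
  136]
 [128 121 125 127 174 181 168 118 111 113 113 108  60 170 170 170 165 160
  154]
 [127 124 125 137 176 186 156 109 114 115 111  54 129 179 179 175 173 170
  170]
 [126 132 130 146 181 183 152  97 112 115  45  68 184 185 184 181 181 180
  176]
 [126 129 121 155 186 177 146  90 116  74  59 106 191 191 190 188 188 185
  182]
 [ 55 126 113 163 188 174 139 103 173  44  70 187 195 193 193 193 192 191
  190]
 [ 63
[... 648 characters left out ...]
 126  72  70  73  72  85  48  98 172 170 174 175 178 180 182 158 158
  166]
 [133 128 132 134 133  93  60  47 120 162 165 167 167 170 174 148 153 164
  169]
 [133 132 132 126 133  71  33  38 129 151 153 160 162 163 129 144 154 165
  172]
 [135 135 135 131 131  78  30  25 125 138 142 148 147 121 133 149 159 164
  173]
 [138 135 133 132 131  70  44  41  99 120 127 132 122 120 142 153 164 173
  176]
 [144 133 126 133 128  75  72  40  44  94 104 111 103 130 147 159 168 173
  175]
 [136 131 131 128 129  73  72  41  43  44  46  77 117 140 152 160 170 173
  179]
 [133 129 129 123  97  74  73  45  38  41  41  82 128 145 153 162 171 172
  177]]
proj cw tipped top [211.80433738 214.07737005] bin nuts:
```

The leftovers are in the tray and the bucket is tipped. Next I'll right it by pushing the counterweight from the bin side.

Call:
servo_tool([
  [[255,0,0,-0.03,0,0,0],[255,-0.0174,0.0318,-0.001,0,0,0],[255,-0.0174,0.0318,-0.001,0,0,0],[255,-0.0174,0.0318,-0.001,0,0,0],[255,-0.0174,0.0318,-0.001,0,0,0],[255,-0.0174,0.0318,-0.001,0,0,0],[255,-0.0174,0.0318,-0.001,0,0,0],[255,-0.0174,0.0318,-0.001,0,0,0],[255,-0.0174,0.0318,-0.001,0,0,0],[255,-0.0174,0.0318,-0.001,0,0,0]],
])

```text
clock: 53.57
position: [590.3, -10.8, 298.0]
ee_rot: [0.04, 0.999, -0.001, -0.003]
contact_force: [1.2, -0.7, 0.7]
gripper_width: -0.3
grasp_force: 0.0
```

Call:
servo_tool([
  [[255,-0.0174,0.0318,0,0,0,0],[255,0,0,0,0,0,0],[255,0,0,0,0,0,0],[255,0,0,0,0,0,0]],
])

```text
clock: 53.9
position: [609.5, 17.8, 297.9]
ee_rot: [0.04, 0.999, -0.001, -0.003]
contact_force: [0.0, -0.1, 0.3]
gripper_width: 0.1
grasp_force: 0.0
```

Run:
```python
from h import *
to((611,18.5,208),85); d=snap("wrist","w23"); g=cv2.cvtColor(d["frame"],cv2.COLOR_BGR2GRAY)
print("cw top expected",proj(d,(570.3,21.9,246)).round(0),"beam end",proj(d,(535,24,268)).round(0), "y+8",proj(d,(570.3,37.9,246)).round(0),proj(d,(570.3,5.9,246)).round(0))
print(g[60:300:10,220:420:8])
```

```text
pos [609.5  17.8 297.9] rotdeg x,y axes [175.4  85.4] tilt [-0.0054 -0.0018 -1.    ]
shift m [-0.0019  0.001   0.0899]
turn deg [-0.13 -0.3   0.4 ]
cw top expected [318. 194.] beam end [317. 128.] y+8 [346. 192.] [291. 196.]
[[145 142 147 144 142 142 140 146  91  88  87  88  38  43  85  89  87  80
  138 144 144 156 149 165 141]
 [ 36 144 136 147 145 137 134 144  89  89  90  88  73  71  91  84  89  88
  145 145 146 148 157 154  75]
 [144 142 145 142 143 140 142 136  92  90  82  81  82  84  82  75  49  86
  140 147 146 148 161 156 158]
 [146 145  92 127 139 140 139 143 153 143  87  86  88  80  85  71  93 116
  140 138 143 142 154 150 157]
 [139 137  74  53  52  76  88  93 174 175  84  39  34  35  37  67  87 100
  124 140 149  61  66 120 155]
 [140 141  62  52  56  50  73  77  75 114 124 165 170 170 140  68  76  55
   50  61  64  64  64 137 149]
 [132 157  60 106 156 154 148 147 145 123 163 175 185 183 167 147  84  83
   68  73  73  70  64 152 153]
 [139 148  74  87 131 136 134 137 138 126 163 176 185 184 168 142 101  98
  164 165 164 164  63 147 155]
 [135 140 118  54  54  50  93 192 1
[... 945 characters left out ...]
32 130 130 129 128 161 155 127 130  90
   56 117 137 139 151 153 152]
 [ 70 123  86 111  64  85  92  67 130 134 128 129 128 128 129 124 126  67
   63 112 136 148 151 150 151]
 [ 77  77  79  76  80  76  84  67 127 127 129 128 123 126 128 128 126  61
   47 140 145 148 145 143 155]
 [176 182 174 175 145 132  81  64 127 130 126 125 126 124 125 125 127  42
   65 146 143 143 147 149 150]
 [188 189 192 190 170 130  87  57 123 122 124 120 124 124 125 124 124  45
   78 147 147 147 158 155 139]
 [142 154 145 144 127 120 166  41  42  46  43  67  23  63  46  43  47  56
   70 151 150 155 141 142 134]
 [148 162 149 150 159 139 152  46  45  29  53  67  19  66  58  27  48  67
  125 156 153 152 157 153 143]]
```

Call:
servo_tool([
  [[255,-0.0019,0.001,0.03,0,-0.3,0.4],[255,0,0,0.03,0,0,0],[255,0,0,0.028,0,0,0],[255,0,0,0,0,0,0],[255,0,0,0,0,0,0],[255,0.008,0,0,0,0,0],[255,0.008,0,0,0,0,0],[255,0.006,0,0,0,0,0],[255,0,0,0,0,0,0]],
])

```text
clock: 54.7
position: [589.1, 20.7, 213.3]
ee_rot: [0.044, 0.999, -0.0, 0.003]
contact_force: [0.3, -0.1, -0.1]
gripper_width: 0.6
grasp_force: 0.0
```

Call:
servo_tool([
  [[255,0.004,0,0,0,0,0],[255,0.004,0,0,0,0,0],[255,0.004,0,0,0,0,0],[255,0,0,0,0,0,0]],
])

```text
clock: 55.03
position: [577.5, 21.7, 211.7]
ee_rot: [0.044, 0.999, -0.0, 0.001]
contact_force: [0.4, -0.8, -0.2]
gripper_width: 0.0
grasp_force: 0.4
```

Call:
servo_tool([
  [[255,0.005,0,0,0,0,0],[255,0.005,0,0,0,0,0],[255,0.005,0,0,0,0,0]],
])

```text
clock: 55.28
position: [562.5, 22.9, 211.0]
ee_rot: [0.044, 0.999, -0.001, 0.001]
contact_force: [-0.4, 0.2, 1.0]
gripper_width: 0.2
grasp_force: 0.2
```

Call:
servo_tool([
  [[255,0.006,0,0,0,0,0],[255,0.006,0,0,0,0,0],[255,0.006,0,0,0,0,0],[255,0,0,0,0,0,0]],
])

```text
clock: 55.62
position: [543.6, 24.4, 211.1]
ee_rot: [0.044, 0.999, -0.001, 0.001]
contact_force: [0.1, 0.2, 0.6]
gripper_width: 0.1
grasp_force: 0.0
```

Call:
servo_tool([
  [[255,0.006,0,0,0,0,0],[255,0.006,0,0,0,0,0],[255,0.006,0,0,0,0,0],[255,0,0,0,0,0,0]],
])

```text
clock: 55.95
position: [525.9, 26.0, 211.1]
ee_rot: [0.044, 0.999, -0.001, 0.001]
contact_force: [-0.4, -0.3, 1.5]
gripper_width: -0.0
grasp_force: 0.0
```

Call:
servo_tool([
  [[255,0.006,0,0,0,0,0],[255,0.006,0,0,0,0,0],[255,0,0,0,0,0,0],[255,0,0,0,0,0,0]],
])

```text
clock: 56.28
position: [515.1, 27.1, 211.3]
ee_rot: [0.044, 0.999, -0.001, 0.002]
contact_force: [-0.4, 0.6, 0.7]
gripper_width: -0.0
grasp_force: 0.0
```

Run:
```python
from h import *
to((505,27,208),85); d=snap("wrist","w24"); g=cv2.cvtColor(d["frame"],cv2.COLOR_BGR2GRAY)
print(g[40:300:12,220:420:8])
print("upright cw",proj(d,(439.7,33.3,203)),"th.7 cw",proj(d,(494,29,248)),"tipped",proj(d,(570,22,246)))
```

```text
pos [515.1  27.1 211.3] rotdeg x,y axes [174.99  84.99] tilt [ 0.0031 -0.0012 -1.    ]
shift m [ 0.01   -0.001   0.0033]
turn deg [-0.05  0.18 -0.01]
[[141 144 139 141 142 142 145 158 154 143 142 147 136 138 144 142 140 138
  143 147 145 135 137 110 126]
 [152 145 145 143 146 142 137 144 144 142 149 149 141 137 139 140 144 136
  149 141 145  61  55 125 124]
 [162 145 141 142 144 146 144 142 143 144 139 143 145 138 144 137 138 139
  147 140 139 135  82  52 121]
 [159 153 147 148 149 143 139 142 141 139 145  92  87  88 104 150 145 144
  148 139 144 151  75 166 164]
 [162 160 151 149 149 146 142 145 148 135 183 201 205 201 194 146 138 151
  150 145 147 149 135 118 164]
 [147 148 148 149 150 144 145  94  97 206 209 206 202 194 198 191 174  51
   81 140 144 143 136 101 164]
 [143 139 152 153 148 149 149  94 204 211 206 198 128 193 197 191 193 108
  117 147 142 137 149 146  89]
 [147 147 146 155 149 149 150  91 201 205 207 193  95  92 202 197 187  47
  137 148 143 147 148 145 141]
 [150 147 154 146 154 144 145  98 106 209 207 201 204 201 190 197 189  55
  145 150 154 150 143 155 151]
 [149
[... 770 characters left out ...]
8 137  91  83  69 120  82  81  92
  129  43  50  55  53  54  56]
 [ 57  55  58  56  52  51  75  83  99 133 131  48  47  53 114  79  77 133
  129  60  51  50  51  52  55]
 [ 60  55  56  59  67  60  79 131 133  48  48  47  47  53  38  42  76  75
   70 126  68  52  52  52  54]
 [ 81  96 112 107 102 100 100  92  88  45  46  37  45  45  45  46  73  76
   69 114  68  66  60  64  50]
 [101 149 175 174 172 175 175 176 176  89  88  77  18  73  49  52 114 114
  114 115 115 112 115 122  99]
 [ 57  56  46  47  49  72  67  78  78  18  58  69  15  68  63  15  76  74
   43  69  50 144 125  54  55]]
upright cw [316.03143422 124.01848621] th.7 cw [316.95782642 289.50038165] tipped [315.61221891 459.14252811]
```

The counterweight is back at its upright place at (317,120). I'll retreat and do a final check.

Call:
servo_tool([
  [[255,0,0,-0.03,0,0,0],[255,0,0,-0.03,0,0,0],[255,0,0,-0.03,0,0,0],[255,0.008,-0.038,0,0,0,0],[255,0.008,-0.038,0,0,0,0],[255,0.008,-0.038,0,0,0,0],[255,0.008,-0.038,0,0,0,0],[255,0.008,-0.038,0,0,0,0],[255,0,0,0,0,0,0],[255,0,0,0,0,0,0]],
])

```text
clock: 57.17
position: [458.0, -160.3, 301.2]
ee_rot: [0.046, 0.999, -0.001, 0.002]
contact_force: [0.2, 0.0, -0.4]
gripper_width: 0.0
grasp_force: 0.0
```

Run:
```python
from h import *
t=snap("top","t25"); s=snap("scene","s25"); state("t25"); p,_=tool(); print(p)
for nm,a,b in(("top","t8",t),("scene","s8",s)):
    m=(np.abs(load(a)["frame"].astype(int)-b["frame"]).max(2)>40).astype(np.uint8)
    k,_,st,c=cv2.connectedComponentsWithStats(m)
    for i in range(1,k):
        if st[i,4]>20: print(nm,c[i].round(0),st[i].tolist())
q=proj(s,(382,-280,20)).astype(int); nuts(s,(q[0]-35,q[1]-30,q[0]+35,q[1]+30),24,8,55)
# sensor: horizontal grey profile through the nose, before setting / after setting / now
for n in("top0","t8","t25"):
    g=cv2.cvtColor(load(n)["frame"],cv2.COLOR_BGR2GRAY); print(n,g[203:206,240:295].mean(0).astype(int).tolist())
```

```text
t25
[[142 133 143 140 136  55  45  38  35  37  36  38  36  36  33  34]
 [145 139 140 136 134  91  42 114 114 113 109 108  82  71  61  43]
 [141 140 179 138 133 104  44 114 113 115 116 115 114 116 115 112]
 [137 132 163 130 171 165 160 148 114 120 115 115 114 114 148 118]
 [136 135 127 152 170 171 171 170 167 169 165 167 167 168 101 115]
 [134 136  97 152 171 172 173 172 172 172 170 169 170 146 101 197]
 [138 134  77 158 170 173 175 176 174 169 170 173 175 156  70 113]
 [141 156  75 160 165 171 171 171 171 170 168 170 173 177  71  64]
 [143 178  74 174 170 171 168 170 171 172 172 175 171 166  74  65]
 [ 49  76  74 187 187 186 189 190 190 191 190 187 178 162  75  71]
 [ 44  79  18 171 188 185 184 182 183 187 186 184 179 156  71  49]
 [134  26 139 142 138 140 140 139 138 138 137 135 136 135 136 136]
 [ 67 147 162 160 162 160 160 159 162 159 159 160 158 159 157 156]
 [ 14 172 171 171 171 169 172 170 171 170 170 173 169 170 170 172]]
[ 458.79071875 -158.51554084  301.14708943]
top [212. 261.] [39, 196, 336, 161, 28933]
top [385. 236.] [381, 231, 11, 11, 52]
top [417. 243.] [413, 239, 10, 
[... 1671 characters left out ...]
102, 112, 104, 64, 37, 62, 150, 170, 179, 186, 174, 177, 188, 182, 178, 182, 180, 168, 144, 148, 92, 43, 35, 35, 33, 35, 37, 38, 37, 36, 36, 38, 39, 43, 63, 82, 79, 54, 41, 39, 35, 32, 79, 160, 185, 203]
t8 [181, 175, 154, 183, 165, 116, 84, 75, 75, 78, 53, 35, 69, 158, 172, 182, 190, 182, 169, 181, 184, 179, 182, 187, 163, 152, 147, 87, 41, 33, 37, 37, 37, 38, 37, 38, 40, 39, 38, 38, 40, 62, 70, 61, 48, 39, 37, 35, 37, 96, 155, 178, 203, 211, 211]
t25 [178, 175, 151, 179, 162, 114, 84, 74, 73, 78, 51, 34, 68, 155, 171, 180, 187, 179, 166, 178, 181, 176, 177, 182, 162, 149, 142, 84, 41, 38, 37, 36, 37, 36, 37, 35, 37, 37, 37, 36, 41, 61, 71, 62, 45, 40, 37, 32, 32, 76, 133, 136, 113, 98, 89]
```

```bash
python3 -c "
from bench import ticket
print(ticket.job_done())"
```

```text
the job is handed in; nothing more can be done
None
```

The job is handed in at about 57 s of the 210 s: sensor set snug to the blade, blade back in its stand, bucket tipped by itself on the third nut, three leftover nuts in the tray, and bucket upright, empty and on its stop. I saw only one of the three dumped nuts in the bin, because the bucket hid the floor; the cameras showed none on the bench.

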